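Raise the plate rack's backstop one notch and square the plates against it

ROBOT

A 7-joint arm with a two-finger parallel gripper is mounted at the origin on the work surface. World frame = base frame: x ahead of the robot, y to its left, z up, the work surface at z = 0. Lengths are in m, angles in rad, forces in N, time in s.
With the tool pointing down it reaches from about 0.4 to 0.85 m from the base axis. Payload 4.5 kg.
Tool frame: the origin (TCP) lies at the very end of the fingers, on their centre line; the grasp point (between the pads) lies 19 mm behind it (r.grip_depth is the distance from the TCP to the grasp point, in m); z points along the fingers, x is the direction in which the jaws open and shut, and the axes are right-handed (so a half turn about z gives the same grasp; the last joint's range is limited). The gripper opens to 88 mm and grips with 3 to 60 N. Pads are 18 mm wide; open, the fingers measure 123 mm over their backs; the gripper's body (75 mm by 187 mm) begins 45 mm behind the grasp point.
Start: joints at [-1.116, 0.689, -0.195, 1.565, 0.157, 0.902, -0.215], TCP at [0.255, 0.571, 0.239] pointing down, gripper open.
Joint ranges: [-3.01, 3.01], [-0.46, 2.08], [-1.47, 1.51], [0.13, 2.56], [-1, 4.14], [0.04, 2.09], [-2.66, 2.66]. Speed limits (rad/s): [2.57, 2.57, 3.14, 3.14, 3.14, 3.14, 3.14].

INTERFACE

Orientations are given as a unit quaternion [x, y, z, w].
In Python, from plant import r gives the robot as it stands. The module is installed in compiled form; this text tells all that it offers.
- The arm moves only by the shell command python3 -m jog 'ROWS' [FORCE]. ROWS is JSON, a list of rows, each a list of 5 numbers: the shift along the tool's x, y, z in units of 1 m (1.0 is 1 m), then the turn about the tool's z in units of 360 degrees (1.0 is 360 degrees), then the closure, from 0 (fully open) to 1 (shut). In form: [[dx, dy, dz, yaw, fingers], ...]. A call has 1 to 20 rows; each row shifts and turns the commanded pose from where the row before left it, along the tool's axes as they then stand; what a row does not reach is not made up. A row lasts 1/10 s, in which the tool goes at most 50 mm and 8.59 degrees, less where a joint would pass 70% of its speed; a pose out of reach is approached as far as the arm can. A call with a number of a shift or a turn outside -1 to 1 is refused whole. A call with a gripper value outside its range is refused whole. The fingers move at their own pace and stop on an object; FORCE is the grip in N (left out, the last holds). Time passes only in rows, so rows that do not move let the fingers close. It gives the time, the measured TCP pose, the force and the opening at its end, in the units of the state.
- r.get_state(): the state, without advancing time (a new reading comes with each control period).
- r.snapshot(name): name is "scene" or "top"; returns the picture (384x512x3 uint8, red, green, blue); there is no depth.
- r.get_calibration(name): a dict with "mtx" (3x3 intrinsics, pixels), "R" (3x3) and "t" (3): a world point X has camera coordinates R X + t. Camera axes: x right, y down, z forward; pixel columns grow to the right and rows downward; lengths in m; the calibration is good to about 2 mm. A picture is of the moment at which its call begins. get_calibration takes no time and is no camera call.
- r.finish_job(): hands the job in, once; it reports no verdict.
Trained networks look in the newest picture that a camera, given by its name, has taken for a name from the list of things; names that differ only in an ending like _2 or _b are one class to them, and where a whole thing is asked for, a point or a joint stands for the part that bears it (a point fixed in the world has none). Each returns a list of dicts, best first, with "score" (0 to 1); they miss things now and then, are a little off and sometimes report something else, mostly with a low value. They report only what shows in the picture. A call takes as long as a camera call. They do not tell look-alikes from the thing itself.
- r.cut_out(thing, camera): "pixels" (384x512 bool, what is visible of it) and "rect" ([left, top, right, bottom] in pixels, round what is visible of it).
The state is a dict: "clock": time; "q": joint angles; "qd": joint speeds; "joint_torque": joint torques, N m; "tool_pos": TCP position; "eef_rot": TCP orientation; "contact_force": force on the tool from outside, world axes, zero at the start; "moment": the same for the moment, N m; "opening": opening from 0.0 (shut) to 1.0 (fully open).
Only numpy, scipy, OpenCV 4.12 (cv2) and the standard library are available. Lean on these libraries where they do the work, as an engineer would, in place of code of your own. Each camera call takes 0.05 s, during which the arm holds its last target.

TASK

Lift the plate rack's sliding backstop by its black handle until its pawl catches the next notch, one notch up and no further, and let go so that it hangs there. Then push the three leaning plates upright, tight against the backstop, and square them against the low side fence as well, their edges flush, and leave them standing so. Do not disturb the hub, the tool holder, the spray can or the wrench standing around the rack.

Things in the scene. Friction and masses are not known exactly. Their poses are not given: they have to be found in the camera images.
- rack: Fixed plate rack on a grey base 190 x 206 x 12 mm; place and yaw vary. Origin: on the table under the middle of the backstop's front face. Rack axes, used below in mm: +x from the plates into the backstop (the way the row is pushed), +y left when looking along +x, z up. Base: x -120..70, y -114..92, top z 12. Backstop face: x = 0, with a fixed centre post y -16..16, up to z 50.
- side_fence (a point): Middle of the top edge of the low side fence's inner face (rack x -30, y -45, z 50). The fence stands at the row's right (-y) end, x -57..-3, and is 8 mm thick, top z 50.
- rests (a point): Point midway between the two slanting rests that carry the leaning plates (rack x -64, y 12.5, z 40). The rests are 10 mm wide, centred at rack y -20 and 45, x -80..-50, top z 53; between them (y -15..40) is open space in which the row can be pushed.
- column (a point): Top of the notched steel column at the rack's right (rack x 13, y -104, z 150); it fills x 1..25, y -113..-86. Two dark guide cheeks stand behind the backstop: x 15..29, y -21..21, top z 90.
- backstop: Sliding aluminium backstop, 86 mm wide, 12 thick (rack x 0..12), 0.36 to 0.59 kg, crossbar top 68 above its origin; falls if let go between notches. Origin: the rack's, raised by the slide: notches at 0, 28, 56, 84 mm. Starts in the lowest notch, must end one higher (28). A sprung pawl at its right end clicks in by itself: lift by over 31, under 56 mm, then let down on it.
- handle (a point): Grip point on the backstop's black upright handle tab: 12 mm thick (rack x), 36 mm wide (rack y), standing from 65 to 131 mm above the backstop's origin. The point is on the tab's middle plane, at rack x 12, y -18, 112 mm above the backstop's origin. Pinch from above across the thickness (along rack x); light to lift, under 10 N.
- plate1: Aluminium plate 1 of 3 (1 is nearest the backstop), 14 mm thick (own x) x 90 mm wide (own y) x 80 mm tall (own z), about 0.27 kg. Origin: centre of its bottom face. It starts leaning about 22 degrees away from the backstop, its bottom 3 to 8 mm short of where it belongs, and shifted 2 to 18 mm to +y. Finished, it stands upright on the base with rack y = 0 (edge on the side fence) and the row's plates at rack x about -7, -21, -35 mm, z 12.
- plate2: Aluminium plate 2 of 3 (1 is nearest the backstop), 14 mm thick (own x) x 90 mm wide (own y) x 80 mm tall (own z), about 0.27 kg. Origin: centre of its bottom face. It starts leaning about 22 degrees away from the backstop, its bottom 3 to 8 mm short of where it belongs, and shifted 2 to 18 mm to +y. Finished, it stands upright on the base with rack y = 0 (edge on the side fence) and the row's plates at rack x about -7, -21, -35 mm, z 12.
- plate3: Aluminium plate 3 of 3 (1 is nearest the backstop), 14 mm thick (own x) x 90 mm wide (own y) x 80 mm tall (own z), about 0.27 kg. Origin: centre of its bottom face. It starts leaning about 22 degrees away from the backstop, its bottom 3 to 8 mm short of where it belongs, and shifted 2 to 18 mm to +y. Finished, it stands upright on the base with rack y = 0 (edge on the side fence) and the row's plates at rack x about -7, -21, -35 mm, z 12.
- hub: Bystander: loose turned steel hub, flange 110 mm across and 12 mm thick, boss 60 mm across, 46 mm high, 1.3 kg; its origin is the centre of its underside.
- toolholder: Bystander: loose steel milling-tool holder standing on its flange, taper up, 68 mm across, 116 mm high, 0.9 kg; its origin is the centre of its underside.
- can: Bystander: loose plain white spray can, 60 mm across, 165 mm high, 0.42 kg; its origin is the centre of its underside.
- wrench: Bystander: loose open-end wrench, 190 mm long (own x), lying on the table behind the backstop; origin at the middle of its underside.
Not all that is in view belongs to the job. Leave any green, orange or pink look-alike of the plate2 alone.

How it is judged:
By the outcome, as a careful person would: the job done as asked, in the order asked, and still so for the second after the job is handed in, with the robot touching nothing.
It also fails if it takes over 72 s, if anything falls off the work surface, if the arm or the gripper's body presses on something with over 40 N, if the wrist force passes 120 N, or if a joint passes its speed limit or range.

## Working session

There is one attempt and no reset: what is moved stays moved. The work goes in short steps, Python scripts to look and compute and a shell command to move; the robot and the scene stay as the last step left them, time stands still between calls to the robot, and variables do not carry over. Pictures are saved under pics/ and viewed, and the job is handed in when it is done.

```bash
mkdir -p pics; ls
python3 - <<'E'
from plant import r
import cv2
for n in("scene","top"):
    im=r.snapshot(n); cv2.imwrite(f"pics/{n}0.png",im[:,:,::-1])
    c=r.get_calibration(n); print(n,c["mtx"],c["R"],c["t"])
print(r.get_state())
E
```

```text
pics
scene [[431.88649718   0.         249.2746405 ]
 [  0.         431.88649718 193.0080938 ]
 [  0.           0.           1.        ]] [[ 0.87127754  0.49049285  0.01709434]
 [ 0.33484427 -0.56860774 -0.7513751 ]
 [-0.35882414  0.66038019 -0.65965388]] [-0.553964   -0.14614434  1.45995201]
top [[398.1477383    0.         258.08181183]
 [  0.         398.1477383  196.83988437]
 [  0.           0.           1.        ]] [[-0.00764994 -0.9999606  -0.00450202]
 [-0.9939233   0.00809799 -0.10977654]
 [ 0.10980867  0.00363488 -0.9939461 ]] [0.00212632 0.63911163 0.95515937]
{'clock': 0.1, 'q': array([-1.11623106,  0.6899077 , -0.19456061,  1.56623593,  0.15732472,
        0.90251159, -0.21509115]), 'qd': array([-1.25031401e-03, -1.46385746e-03, -6.27235330e-05, -1.55029356e-03,
        6.85592994e-04,  9.00019572e-04,  4.11336284e-04]), 'joint_torque': array([-3.09897143e-03, -5.28495133e+01, -1.27170134e+00, -1.53835613e+01,
       -5.26461157e-02,  2.02034556e-03,  3.98344969e-05]), 'tool_pos': array([0.25507948, 0.56995228, 0.23798763]), 'eef_rot': array([ 8.39147865e-01,  5.43902718e-01, -6.65840444e-04,  5.00654927e-04]), 'contact_force': array([-1.12770492, -0.33857881,  0.70336542]), 'moment': array([-0.01165014,  0.02729014, -0.01415022]), 'opening': 1.0045428331380413}
```

View pics/scene0.png

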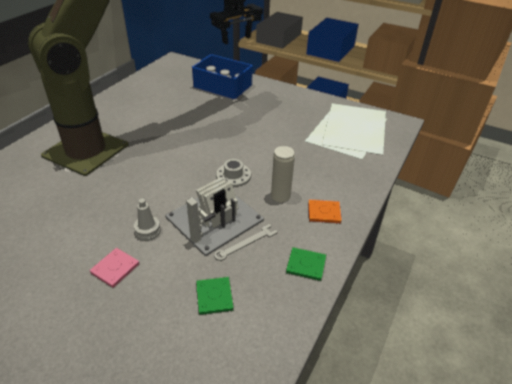

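View pics/top0.png

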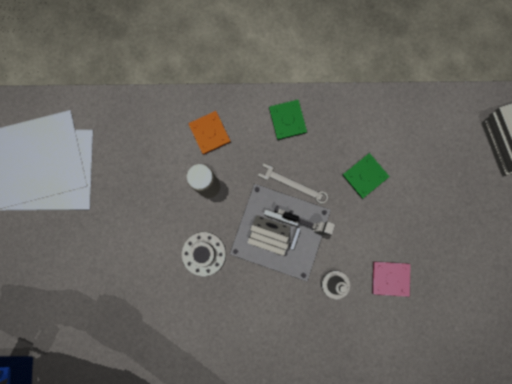

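Run:
```python
import cv2,numpy as np
a=cv2.imread("pics/top0.png")[160:300,170:350]; b=cv2.imread("pics/scene0.png")[150:270,120:300]
cv2.imwrite("pics/topc.png",cv2.resize(a,None,fx=4.4,fy=4.2,interpolation=cv2.INTER_CUBIC)[:600])
cv2.imwrite("pics/scenec.png",cv2.resize(b,None,fx=4.4,fy=4.4,interpolation=cv2.INTER_CUBIC))
```

```text
(no output)
```

View pics/topc.png

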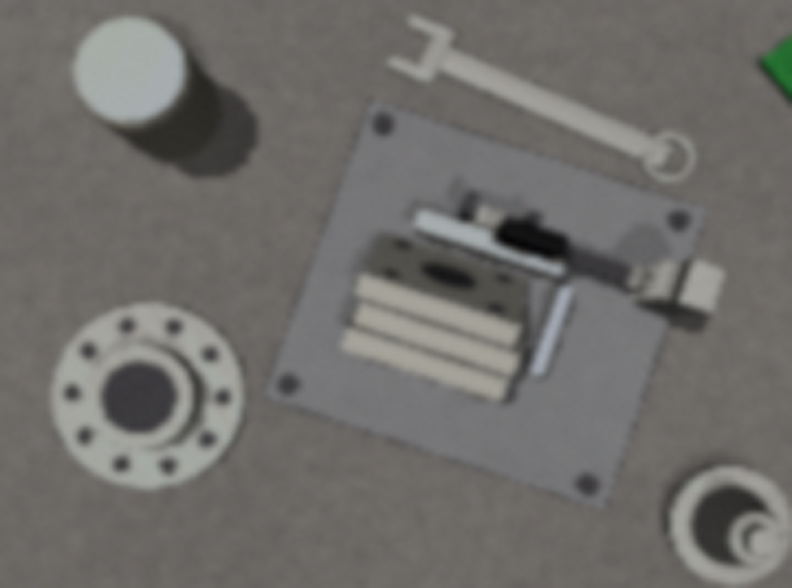

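View pics/scenec.png

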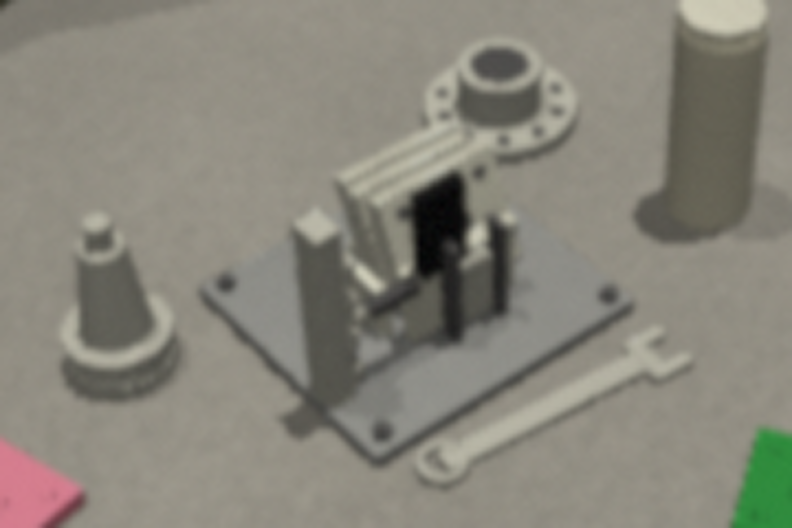

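```bash
cat > h.py <<'E'
import numpy as np,cv2
from plant import r
from scipy.spatial.transform import Rotation as R
C={n:r.get_calibration(n) for n in("scene","top")}
def proj(n,X):
    c=C[n];P=np.atleast_2d(X)@c["R"].T+c["t"];p=P@c["mtx"].T;return p[:,:2]/p[:,2:]
def rack2w(p,pts):
    x,y,a=p;pts=np.atleast_2d(np.array(pts,float))/1000;c,s=np.cos(a),np.sin(a)
    return np.c_[x+c*pts[:,0]-s*pts[:,1],y+s*pts[:,0]+c*pts[:,1],pts[:,2]]
def ray(n,uv,z):
    c=C[n];d=c["R"].T@np.linalg.inv(c["mtx"])@np.array([*uv,1.]);o=-c["R"].T@c["t"];return o+d*(z-o[2])/d[2]
def w2rack(p,X):
    X=np.atleast_2d(X);x,y,a=p;c,s=np.cos(a),np.sin(a);dx=X[:,0]-x;dy=X[:,1]-y
    return np.c_[c*dx+s*dy,-s*dx+c*dy,X[:,2]]*1000
E
python3 - <<'E'
from h import *
from scipy.optimize import least_squares
K=np.array([[70,92,12],[70,-114,12],[-120,-114,12],[-120,92,12]])
ut=np.array([[375,102],[705,208],[602,506],[268,397]])/[4.4,4.2]+[170,160]
us=np.array([[632,300],[378,455],[203,290]])/4.4+[120,150]
f=lambda p:np.r_[(proj("top",rack2w(p,K))-ut).ravel(),(proj("scene",rack2w(p,K[:3]))-us).ravel()]
s=least_squares(f,[.55,-.05,-.2]);print(s.x,np.degrees(s.x[2]),s.fun.round(1))
ft=lambda p:f(p)[:8]
s2=least_squares(ft,s.x);print("top only",s2.x,s2.fun.round(1))
# masks refine
for n in("top","scene"):
    r.snapshot(n)
    for t in("rack","handle","backstop","plate1","hub","toolholder","can","wrench","side_fence"):
        o=r.cut_out(t,n)
        for d in o[:4]: 
            ys,xs=np.nonzero(d["pixels"]);print(n,t,round(d["score"],2),np.round(d["rect"],1),xs.size,xs.mean().round(1),ys.mean().round(1))
        if o: np.save(f"m_{n}_{t}.npy",o[0]["pixels"])
np.save("rack.npy",s.x)
E
```

```text
[ 0.5816563  -0.05679161 -0.33341993] -19.103554999753346 [-1.2 -1.5  0.7 -1.1  1.1  0.2 -1.2 -0.6  0.  -1.1 -0.9  0.3 -2.1 -1.4]
top only [ 0.57982998 -0.05718546 -0.3370467 ] [-0.9 -0.9  1.  -0.1  1.1  1.  -1.2 -0.1]
top rack 0.73 [233.1 187.5 335.7 280.2] 4961 283.9 230.8
top handle 0.85 [261.  208.3 316.7 228.1] 443 287.9 217.2
top handle 0.67 [227.1 184.4 333.7 282.2] 5015 284.3 231.3
top handle 0.22 [184.5 233.7 225.  277. ] 1498 203.8 253.7
top backstop 0.95 [259.4 207.2 318.9 228.4] 425 287.0 217.3
top backstop 0.75 [252.7 216.6 290.3 239.2] 613 270.6 227.7
top backstop 0.38 [187.1 165.2 222.7 200.1] 849 203.4 180.1
top plate1 0.74 [370.2 259.7 411.3 297.5] 1239 391.1 278.3
top plate1 0.73 [246.7 237.5 286.4 254.8] 243 265.8 245.4
top plate1 0.64 [253.  215.6 291.2 240.1] 639 271.2 227.8
top plate1 0.6 [345.6 156.9 388.3 197.7] 1146 366.0 175.1
top hub 0.81 [183.7 234.9 225.2 273.6] 1466 203.8 253.3
top toolholder 0.85 [322.5 269.  348.8 300.8] 687 335.2 283.5
top can 0.62 [186.3 167.4 220.6 201.4] 788 203.3 180.0
top wrench 0.9 [261.5 165.  327.  201.2] 534 294.5 184.3
top w
[... 316 characters left out ...]
6 190.9 233.1 227.4] 530 218.6 209.5
scene plate1 0.93 [ 92.2 249.4 140.2 287.1] 1003 114.4 267.7
scene plate1 0.69 [203.5 185.3 234.  211.4] 328 219.6 195.7
scene plate1 0.69 [194.7 277.5 233.1 314.9] 1225 213.9 296.0
scene plate1 0.64 [197.6 183.6 228.6 216. ] 203 208.7 195.4
scene hub 0.86 [215.2 158.7 252.  188.8] 676 234.2 173.0
scene toolholder 0.95 [134.3 197.4 164.7 239.5] 737 146.0 223.3
scene can 0.74 [269.9 148.4 295.  201.9] 1081 282.4 174.0
scene can 0.28 [200.1 183.2 230.5 215.4] 172 209.6 193.3
scene wrench 0.96 [215.6 225.7 277.2 263.1] 523 245.4 242.6
scene wrench 0.71 [164.4 189.3 265.  255. ] 3312 214.0 221.9
scene side_fence 0.58 [165.7 189.5 263.3 256. ] 3352 213.7 221.9
```

```bash
cat >> h.py <<'E'
def box(x0,x1,y0,y1,z0,z1):
    P=np.array([[x,y,z] for x in(x0,x1) for y in(y0,y1) for z in(z0,z1)],float)
    E=[(i,j) for i in range(8) for j in range(i) if bin(i^j).count("1")==1];return P,E
def overlay(n,p,fn,win,k,slide=0,plates=False,img=None):
    im=r.snapshot(n)[:,:,::-1] if img is None else img
    x0,y0,x1,y1=win;o=cv2.resize(im[y0:y1,x0:x1],None,fx=k,fy=k,interpolation=cv2.INTER_CUBIC)
    s=slide
    B=[(box(-120,70,-114,92,0,12),(0,255,255)),(box(1,25,-113,-86,12,150),(0,0,255)),(box(-57,-3,-53,-45,12,50),(255,0,0)),(box(6,18,-36,0,65+s,131+s),(0,255,0)),(box(0,12,-43,43,50+s,68+s),(255,0,255))]
    if plates:B+=[(box(-42,0,-45,45,12,92),(255,255,0))]
    for (P,E),c in B:
        q=(proj(n,rack2w(p,P))+.5-[x0,y0])*k
        for i,j in E:cv2.line(o,tuple(int(v*8) for v in q[i]),tuple(int(v*8) for v in q[j]),c,1,cv2.LINE_AA,3)
    cv2.imwrite(fn,o)
E
python3 - <<'E'
from h import *
p=np.load("rack.npy")
overlay("top",p,"pics/ot1.png",(225,175,345,290),5,img=cv2.imread("pics/top0.png"))
overlay("scene",p,"pics/os1.png",(155,165,285,265),6,img=cv2.imread("pics/scene0.png"))
E
```

```text
(no output)
```

View pics/ot1.png

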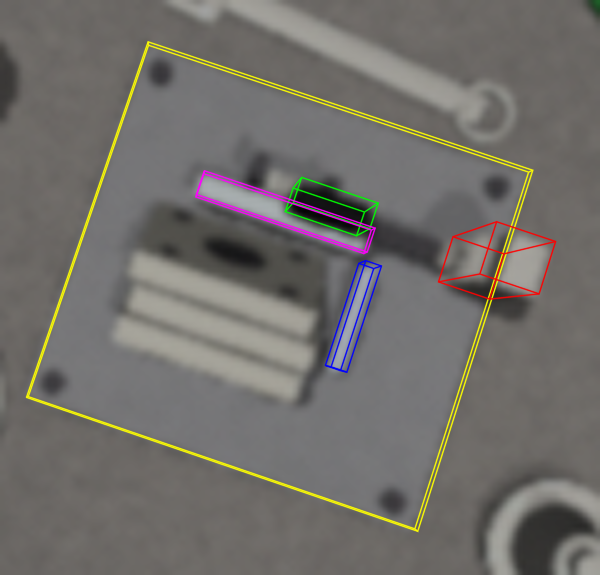

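View pics/os1.png

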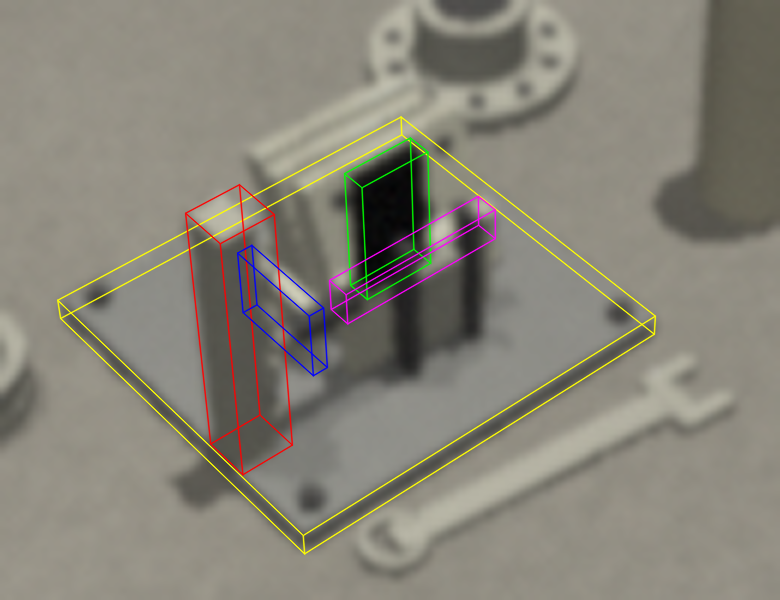

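```bash
cat > fit.py <<'E'
from h import *
from scipy.ndimage import map_coordinates,gaussian_filter
from scipy.optimize import least_squares
K=np.array([[70,92,12],[70,-114,12],[-120,-114,12],[-120,92,12]],float)
# edges visible as base top vs table; in top view
def obs(n,p,edges,imf):
    g=gaussian_filter(cv2.imread(imf).astype(float).mean(2),.7);out=[]
    for i,j in edges:
        for t in np.linspace(.06,.94,40):
            X=K[i]*(1-t)+K[j]*t
            a,b,c=proj(n,rack2w(p,[K[i],K[j],X]))
            d=(b-a)/np.linalg.norm(b-a);nn=np.array([-d[1],d[0]])
            s=np.arange(-3.5,3.51,.1);q=c+s[:,None]*nn
            v=map_coordinates(g,[q[:,1],q[:,0]],order=1);dv=np.abs(np.gradient(v))
            k=dv.argmax()
            if 3<k<len(s)-4 and dv[k]>.3: out.append((n,X,c+s[k]*nn,nn))
    return out
p=np.load("rack.npy")
ob0={"top":[(0,1),(1,2),(2,3),(3,0)],"scene":[(2,3),(3,0)]}
for use in(["top"],["scene"],["top","scene"]):
    q=p.copy()
    for it in range(5):
        O=sum([obs(n,q,ob0[n],f"pics/{n}0.png") for n in use],[])
        f=lambda x:np.array([(proj(n,rack2w(x,X))[0]-u)@nn for n,X,u,nn in O])
        s=least_squares(f,q,loss="soft_l1",f_scale=.3,x_scale=[.01,.01,.01]);q=s.x
    print(use,len(O),q,np.degrees(q[2]),np.sqrt((f(q)**2).mean()))
E
python3 fit.py
```

```text
['top'] 151 [ 0.58115617 -0.05698296 -0.34494985] -19.7641703976935 1.1723536737938123
['scene'] 53 [ 0.58971319 -0.07826577 -0.33433923] -19.156226851300396 1.8423070041616894
['top', 'scene'] 183 [ 0.58113977 -0.0572716  -0.33908476] -19.428125843172616 1.3222113419273094
```

Run:
```python
from h import *
from scipy.optimize import least_squares
def cen(imf,pts,R=5):
    g=cv2.imread(imf).astype(float).mean(2);out=[]
    for u,v in pts:
        for _ in range(4):
            x0,y0=int(round(u))-R,int(round(v))-R;w=g[y0:y0+2*R+1,x0:x0+2*R+1]
            m=np.clip(np.percentile(w,60)-12-w,0,None);yy,xx=np.mgrid[:2*R+1,:2*R+1]
            rr=(xx-(u-x0))**2+(yy-(v-y0))**2; m=m*(rr<16)
            u,v=x0+(m*xx).sum()/m.sum(),y0+(m*yy).sum()/m.sum()
        out.append((u,v))
    return np.array(out)
ct=cen("pics/top0.png",np.array([[383,124],[679,220],[587,485],[288,385]])/[4.4,4.2]+[170,160])
cs=cen("pics/scene0.png",np.array([[608,294],[382,431],[226,283]])/4.4+[120,150])
print(ct.round(1),cs.round(1))
def H(a,b):return np.array([[70-a,92-b,12],[70-a,-114+b,12],[-120+a,-114+b,12],[-120+a,92-b,12]])
for nm,wt,ws in(("top",1,0),("both",1,1)):
    f=lambda p:np.r_[wt*(proj("top",rack2w(p[:3],H(p[3],p[3])))-ct).ravel(),ws*(proj("scene",rack2w(p[:3],H(p[3],p[3])))[:3]-cs).ravel()]
    s=least_squares(f,[.58,-.057,-.337,14],x_scale=[.01,.01,.01,1]);print(nm,s.x,np.degrees(s.x[2]),s.fun.round(2))
np.save("rack.npy",s.x[:3])
print("start tool rack",w2rack(s.x[:3],r.get_state()["tool_pos"]))
for n,uv,z in(("hub",(203.8,253.5),.046),("toolholder",(335.2,285),.02),("can",(203.3-3,178),.165)):print(n,w2rack(s.x[:3],ray("top",uv,z)).round())
```

```text
[[256.7 189.1]
 [323.8 212.1]
 [303.1 275. ]
 [235.  251.1]] [[258.1 216.9]
 [206.4 247.8]
 [170.9 214. ]]
top [ 0.58053753 -0.05442337 -0.34092194 12.53303018] -19.533388488386752 [-0.23  0.08  0.07  0.3   0.31 -0.14 -0.15 -0.24 -0.   -0.   -0.   -0.
 -0.   -0.  ]
both [ 0.58114135 -0.05432376 -0.34068151 12.44724613] -19.519612631049426 [-0.3  -0.19  0.06  0.03  0.3  -0.34 -0.22 -0.45 -0.36 -0.57 -0.44 -0.03
 -0.18 -0.01]
start tool rack [[-515.90457648  480.0308465   238.75069195]]
hub [[-137.  147.   46.]]
toolholder [[-105. -183.   20.]]
can [[ 22. 195. 165.]]
```

```bash
cat >> h.py <<'E'
def plan(rk,yaw_off=0.):
    "rack target mm (TCP) and yaw of tool x relative to rack x (deg): prints shift in current tool axes, and turn"
    p=np.load("rack.npy");s=r.get_state();T=R.from_quat(s["eef_rot"]);M=T.as_matrix()
    d=M.T@(rack2w(p,rk)[0]-s["tool_pos"]);a=np.degrees(np.arctan2(M[1,0],M[0,0]));b=np.degrees(p[2])+yaw_off
    t=(-(b-a)+180)%360-180
    print("rack now",w2rack(p,s["tool_pos"]).round(1)[0],"yawrel",round((a-np.degrees(p[2])+180)%360-180,2),"tool z",M[:,2].round(3))
    print("shift(tool)",d.round(4),"turn deg",round(t,2),"units",round(t/360,4),"F",s["contact_force"].round(1),"open",round(s["opening"],3),"t",s["clock"],"q",s["q"].round(2))
E
python3 -c "
from h import *
plan([12,-18,235])"
```

```text
rack now [-515.9  480.   238.8] yawrel 85.41 tool z [ 0.  0. -1.]
shift(tool) [-0.4542  0.5661  0.0037] turn deg 85.41 units 0.2373 F [-0.   0.3  0.3] open 0.999 t 1.1 q [-1.12  0.69 -0.19  1.57  0.16  0.9  -0.22]
```

```bash
python3 -m jog '[[-0.0227,0.0283,0,0,0.3],[-0.0227,0.0283,0,0,0.5],[-0.0227,0.0283,0,0,0.5],[-0.0227,0.0283,0,0,0.5],[-0.0227,0.0283,0,0,0.5],[-0.0227,0.0283,0,0,0.5],[-0.0227,0.0283,0,0,0.5],[-0.0227,0.0283,0,0,0.5],[-0.0227,0.0283,0,0,0.5],[-0.0227,0.0283,0,0,0.5],[-0.0227,0.0283,0,0,0.5],[-0.0227,0.0283,0,0,0.5],[-0.0227,0.0283,0,0,0.5],[-0.0227,0.0283,0,0,0.5],[-0.0227,0.0283,0,0,0.5],[-0.0227,0.0283,0,0,0.5],[-0.0227,0.0283,0,0,0.5],[-0.0227,0.0283,0,0,0.5],[-0.0227,0.0283,0,0,0.5],[-0.0227,0.0283,0,0,0.5]]'
python3 -c "
from h import *
plan([12,-18,200])"
```

```text
clock: 3.1
tool_pos: [0.5871, -0.0766, 0.2388]
eef_rot: [0.839, 0.544, 0.0, 0.0]
contact_force: [1.3, 0.7, -0.6]
opening: 0.498
rack now [ 13.  -19.  238.8] yawrel 85.4 tool z [ 0.  0. -1.]
shift(tool) [ 0.0009 -0.0011  0.0388] turn deg 85.4 units 0.2372 F [ 1.3  0.7 -0.6] open 0.498 t 3.1 q [ 0.21  0.65 -0.28  1.67  0.22  0.86  0.99]
```

```bash
python3 -m jog '[[0,0,0,0.0238,0.5],[0,0,0,0.0238,0.5],[0,0,0,0.0238,0.5],[0,0,0,0.0238,0.5],[0,0,0,0.0238,0.5],[0,0,0,0.0238,0.5],[0,0,0,0.0238,0.5],[0,0,0,0.0238,0.5],[0,0,0,0.0238,0.5],[0,0,0,0.0230,0.5],[0,0,0,0,0.5]]'
python3 -c "
from h import *
plan([12,-18,140])
p=np.load('rack.npy')
overlay('top',p,'pics/ot2.png',(225,175,345,290),5)
overlay('scene',p,'pics/os2.png',(155,165,285,265),6)"
```

```text
clock: 4.2
tool_pos: [0.5866, -0.0748, 0.2387]
eef_rot: [0.986, -0.169, 0.0, 0.0]
contact_force: [-0.2, 0.1, -0.2]
opening: 0.502
rack now [ 12.  -17.5 238.7] yawrel 0.02 tool z [ 0. -0. -1.]
shift(tool) [0.     0.0005 0.0987] turn deg 0.02 units 0.0 F [-0.2  0.1 -0.2] open 0.502 t 4.2 q [-0.05  0.65  0.17  1.68 -0.14  0.82 -0.16]
```

View pics/os2.png

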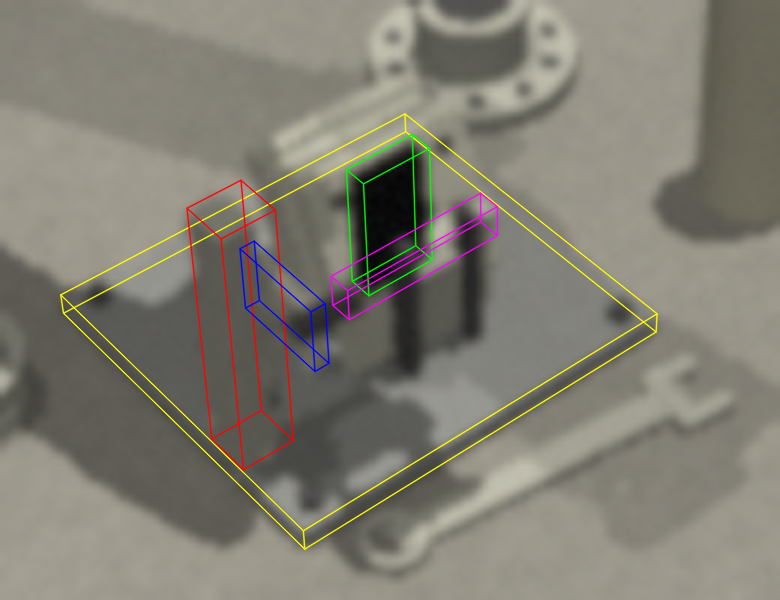

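View pics/ot2.png

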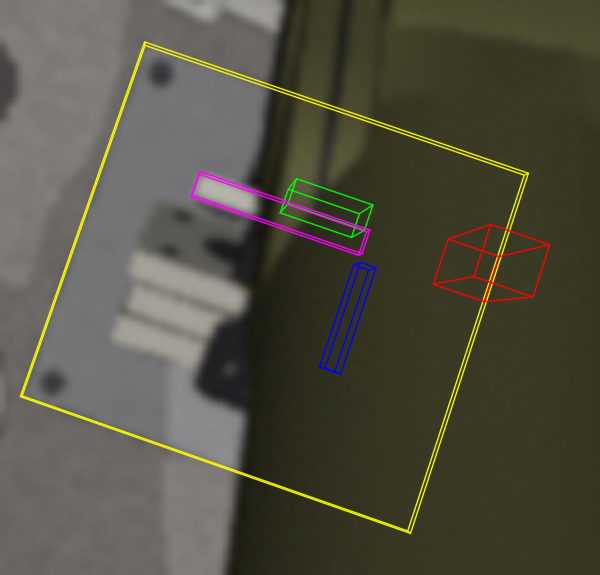

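```bash
python3 -m jog '[[0,0.0005,0.03,0,0.5],[0,0,0.03,0,0.5],[0,0,0.03,0,0.5],[0,0,0.02,0,0.5],[0,0,0.015,0,0.5],[0,0,0.01,0,0.5],[0,0,0.007,0,0.5],[0,0,0,0,0.5]]' 30
python3 -c "
from h import *
plan([12,-18,96])
p=np.load('rack.npy')
overlay('scene',p,'pics/os3.png',(155,165,285,265),6)"
```

```text
clock: 5.1
tool_pos: [0.5861, -0.0755, 0.0962]
eef_rot: [0.986, -0.169, -0.0, -0.0]
contact_force: [-0.4, 0.5, 0.8]
opening: 0.503
rack now [ 11.7 -18.3  96.2] yawrel 0.07 tool z [-0.001  0.    -1.   ]
shift(tool) [ 0.0003 -0.0003  0.0002] turn deg 0.07 units 0.0002 F [-0.4  0.5  0.8] open 0.503 t 5.1 q [-0.01  0.85  0.11  1.79 -0.17  0.52 -0.13]
```

View pics/os3.png

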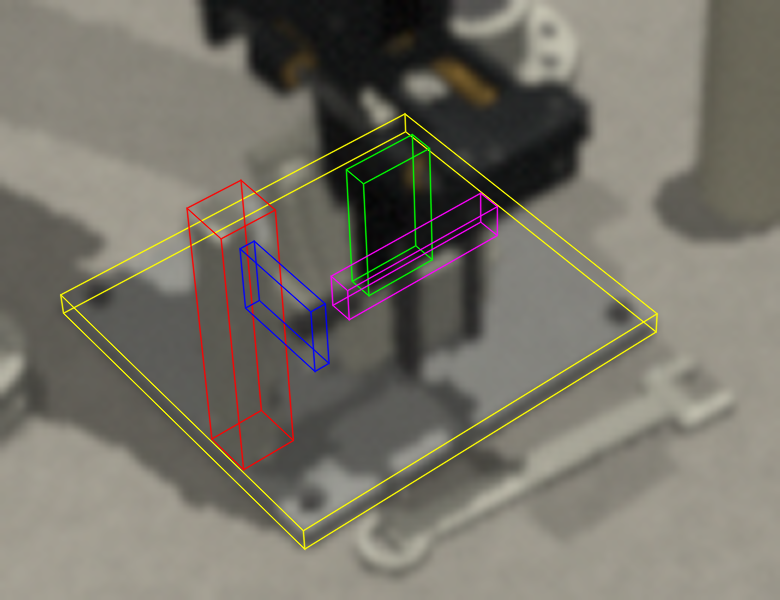

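Fingers straddle the tab with no contact. Close.

```bash
python3 -m jog '[[0,0,0,0,0.8],[0,0,0,0,1],[0,0,0,0,1],[0,0,0,0,1],[0,0,0,0,1],[0,0,0,0,1],[0,0,0,0,1]]' 30
python3 -c "
from h import *
plan([12,-18,96])"
```

```text
clock: 5.85
tool_pos: [0.5864, -0.0755, 0.097]
eef_rot: [0.986, -0.169, 0.0, -0.0]
contact_force: [0.0, 0.5, 3.6]
opening: 0.131
rack now [ 12.1 -18.2  97. ] yawrel 0.02 tool z [ 0.  0. -1.]
shift(tool) [-0.0001 -0.0002  0.001 ] turn deg 0.02 units 0.0001 F [0.  0.5 3.6] open 0.131 t 5.85 q [-0.01  0.85  0.11  1.79 -0.17  0.52 -0.13]
```

```bash
python3 -m jog '[[0,0,-0.003,0,1],[0,0,-0.006,0,1],[0,0,-0.006,0,1],[0,0,-0.006,0,1],[0,0,-0.006,0,1],[0,0,-0.006,0,1],[0,0,-0.004,0,1],[0,0,-0.003,0,1],[0,0,0,0,1],[0,0,0,0,1]]' 30
python3 -c "
from h import *
plan([12,-18,96])
p=np.load('rack.npy')
overlay('scene',p,'pics/os4.png',(155,165,285,265),6,slide=40)"
```

```text
clock: 6.85
tool_pos: [0.5864, -0.0755, 0.137]
eef_rot: [0.986, -0.169, 0.0, -0.0]
contact_force: [2.3, -0.1, -3.1]
opening: 0.132
rack now [ 12.  -18.2 137. ] yawrel 0.02 tool z [ 0.  0. -1.]
shift(tool) [-0.0001 -0.0002  0.041 ] turn deg 0.02 units 0.0001 F [ 2.3 -0.1 -3.1] open 0.132 t 6.85 q [-0.02  0.78  0.13  1.77 -0.16  0.6  -0.14]
```

View pics/os4.png

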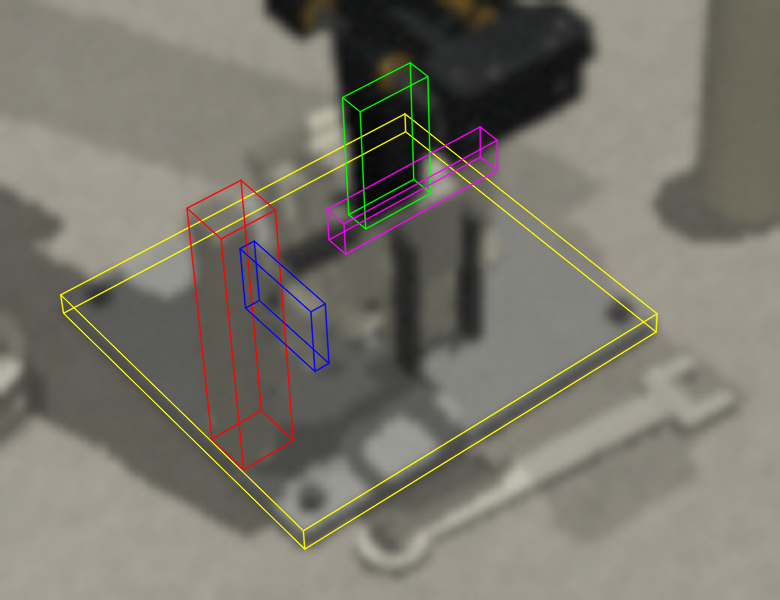

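```bash
python3 -m jog '[[0,0,0.003,0,1],[0,0,0.003,0,1],[0,0,0.002,0,1],[0,0,0.002,0,1],[0,0,0,0,1],[0,0,0,0,1]]' 30
python3 -m jog '[[0,0,0.001,0,1],[0,0,0,0,1],[0,0,0,0,1]]'
python3 -m jog '[[0,0,0.001,0,1],[0,0,0,0,1],[0,0,0,0,1]]'
```

```text
clock: 7.5
tool_pos: [0.5864, -0.0755, 0.1265]
eef_rot: [0.986, -0.169, 0.0, -0.0]
contact_force: [1.6, -0.0, -4.5]
opening: 0.128
clock: 7.8
tool_pos: [0.5864, -0.0756, 0.1257]
eef_rot: [0.986, -0.169, 0.0, -0.0]
contact_force: [3.3, -0.5, -5.6]
opening: 0.132
clock: 8.1
tool_pos: [0.5864, -0.0755, 0.1247]
eef_rot: [0.986, -0.169, 0.0, -0.0]
contact_force: [3.0, 0.3, -3.6]
opening: 0.133
```

```bash
python3 -m jog '[[0,0,0.001,0,1],[0,0,0,0,1],[0,0,0,0,1]]'
python3 -m jog '[[0,0,0.001,0,1],[0,0,0,0,1],[0,0,0,0,1]]'
```

```text
clock: 8.4
tool_pos: [0.5864, -0.0755, 0.1242]
eef_rot: [0.986, -0.169, 0.0, -0.0]
contact_force: [1.2, 1.2, 3.4]
opening: 0.135
clock: 8.7
tool_pos: [0.5865, -0.0755, 0.124]
eef_rot: [0.986, -0.169, 0.0, -0.0]
contact_force: [-0.6, 1.2, 10.1]
opening: 0.133
```

Pawl carries the load (force flipped upward at ~27 mm). Release, rise, look.

```bash
python3 -m jog '[[0,0,-0.001,0,0.9],[0,0,0,0,0.6],[0,0,0,0,0.55],[0,0,0,0,0.55],[0,0,0,0,0.55],[0,0,-0.01,0,0.55],[0,0,-0.03,0,0.55],[0,0,-0.03,0,0.55],[0,0,-0.03,0,0.55],[0,0,-0.02,0,0.55],[0,0,0,0,0.55]]'
python3 -c "
from h import *
plan([-110,12.5,190],90)
p=np.load('rack.npy')
overlay('scene',p,'pics/os5.png',(155,165,285,265),6,slide=28)"
```

```text
clock: 9.8
tool_pos: [0.5882, -0.076, 0.2473]
eef_rot: [0.986, -0.169, 0.003, -0.0]
contact_force: [0.4, -0.4, -0.6]
opening: 0.454
rack now [ 13.9 -18.1 247.3] yawrel 0.0 tool z [ 0.007 -0.001 -1.   ]
shift(tool) [-0.1243 -0.0305  0.0566] turn deg -90.0 units -0.25 F [ 0.4 -0.4 -0.6] open 0.454 t 9.8 q [-0.05  0.64  0.17  1.67 -0.13  0.84 -0.16]
```

View pics/os5.png

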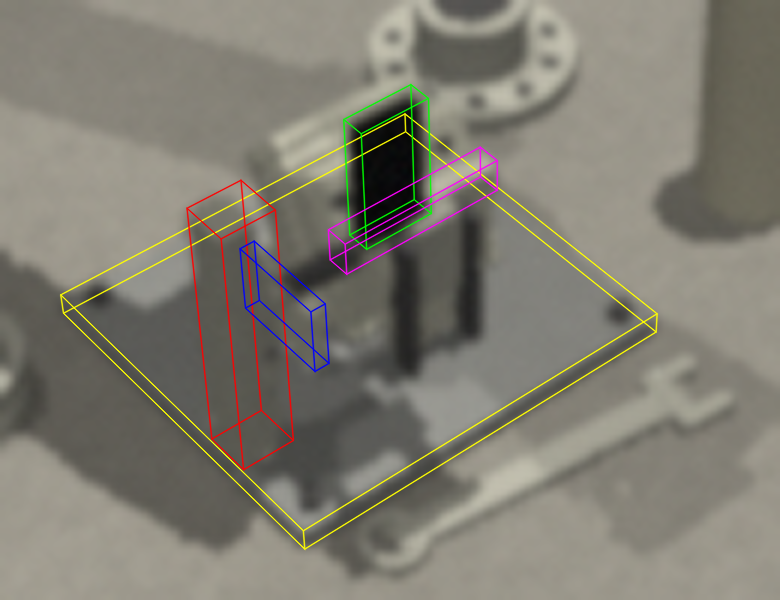

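```bash
python3 -m jog '[[0,0,0,-0.0235,1],[0,0,0,-0.0235,1],[0,0,0,-0.0235,1],[0,0,0,-0.0235,1],[0,0,0,-0.0235,1],[0,0,0,-0.0235,1],[0,0,0,-0.0235,1],[0,0,0,-0.0235,1],[0,0,0,-0.0235,1],[0,0,0,-0.0235,1],[0,0,0,-0.015,1],[0.005,-0.025,0,0,1],[0.01,-0.035,0,0,1],[0.01,-0.035,0,0,1],[0.0055,-0.029,0,0,1],[0,0,0.02,0,1],[0,0,0.03,0,1],[0,0,0.03,0,1],[0,0,0,0,1]]' 20
python3 -c "
from h import *
plan([-110,12.5,36],90)
p=np.load('rack.npy')
overlay('scene',p,'pics/os6.png',(115,125,285,265),4.5,slide=28)
overlay('top',p,'pics/ot6.png',(170,165,350,300),4.4,slide=28)"
```

```text
clock: 11.75
tool_pos: [0.4764, -0.0056, 0.1604]
eef_rot: [0.816, 0.577, -0.004, -0.002]
contact_force: [-1.2, 0.3, -0.4]
opening: 0.003
rack now [-115.    11.   160.4] yawrel 90.07 tool z [-0.009 -0.    -1.   ]
shift(tool) [0.002  0.0061 0.1243] turn deg 0.07 units 0.0002 F [-1.2  0.3 -0.4] open 0.003 t 11.75 q [ 0.06  0.64 -0.23  2.07  0.31  0.47  0.83]
```

View pics/os6.png

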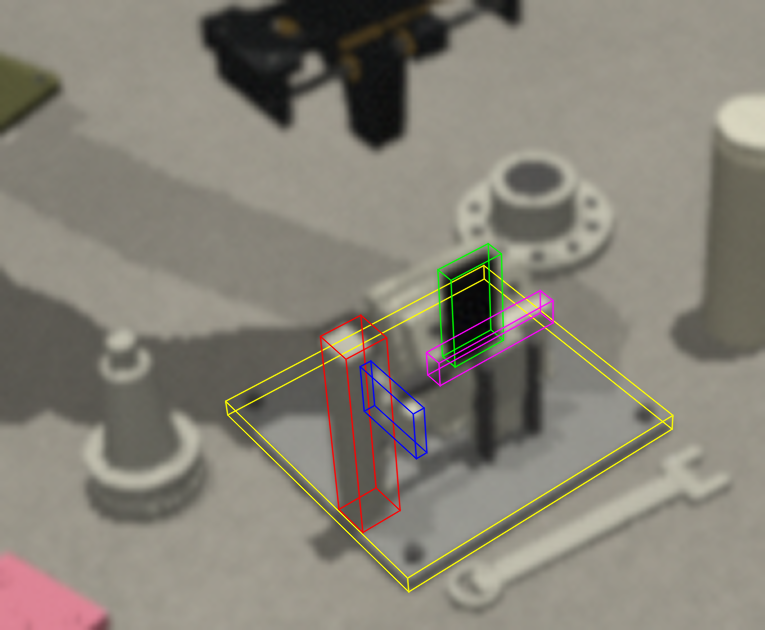

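View pics/ot6.png

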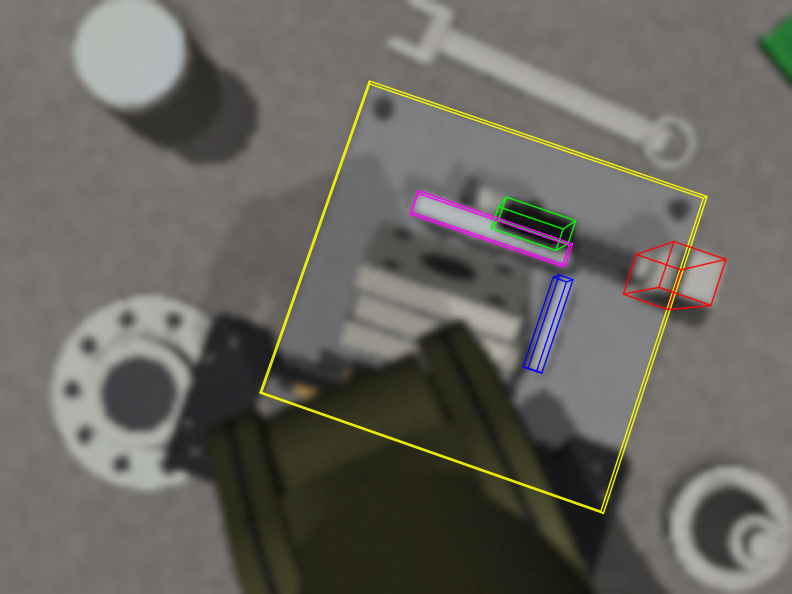

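```bash
python3 -m jog '[[0.002,0,0.02,0,1],[0,0,0.03,0,1],[0,0,0.03,0,1],[0,0,0.02,0,1],[0,0,0.014,0,1],[0,0,0.01,0,1],[0,0,0,0,1],[0,0,0,0,1]]' 20
python3 -c "
from h import *
plan([-51,12.5,36],90)"
```

```text
clock: 12.65
tool_pos: [0.4809, -0.0035, 0.0405]
eef_rot: [0.817, 0.577, 0.001, 0.0]
contact_force: [-0.7, 0.7, 0.1]
opening: 0.006
rack now [-111.5   14.4   40.5] yawrel 90.01 tool z [ 0.001  0.    -1.   ]
shift(tool) [-0.0019  0.0605  0.0046] turn deg 0.01 units 0.0 F [-0.7  0.7  0.1] open 0.006 t 12.65 q [-0.04  0.87 -0.07  2.13  0.4   0.15  0.75]
```

```bash
python3 -m jog '[[-0.002,0.004,0.004,0,1],[0,0.005,0,0,1],[0,0.005,0,0,1],[0,0.004,0,0,1],[0,0,0,0,1]]' 20
for i in 1; do python3 -m jog '[[0,0.003,0,0,1],[0,0.003,0,0,1],[0,0.003,0,0,1],[0,0,0,0,1]]'; done
python3 -m jog '[[0,0.003,0,0,1],[0,0.003,0,0,1],[0,0.003,0,0,1],[0,0,0,0,1]]'
python3 -c "
from h import *
plan([-51,12.5,36],90)"
```

```text
clock: 13.15
tool_pos: [0.4976, -0.0117, 0.0359]
eef_rot: [0.817, 0.577, 0.001, 0.0]
contact_force: [-0.4, 0.7, 0.7]
opening: 0.008
clock: 13.55
tool_pos: [0.5053, -0.0145, 0.0357]
eef_rot: [0.817, 0.577, 0.0, 0.0]
contact_force: [-1.3, 0.4, 0.5]
opening: 0.004
clock: 13.95
tool_pos: [0.5145, -0.0177, 0.0357]
eef_rot: [0.817, 0.577, 0.001, 0.0]
contact_force: [1.0, 0.3, 0.5]
opening: 0.006
rack now [-75.   12.3  35.7] yawrel 89.99 tool z [ 0.001  0.    -1.   ]
shift(tool) [ 0.0002  0.024  -0.0002] turn deg -0.01 units -0.0 F [1.  0.3 0.5] open 0.006 t 13.95 q [ 0.02  0.89 -0.12  2.03  0.4   0.24  0.78]
```

```bash
python3 -c "
from h import *
p=np.load('rack.npy')
overlay('scene',p,'pics/os7.png',(155,165,285,265),6,slide=28)"
```

```text
(no output)
```

View pics/os7.png

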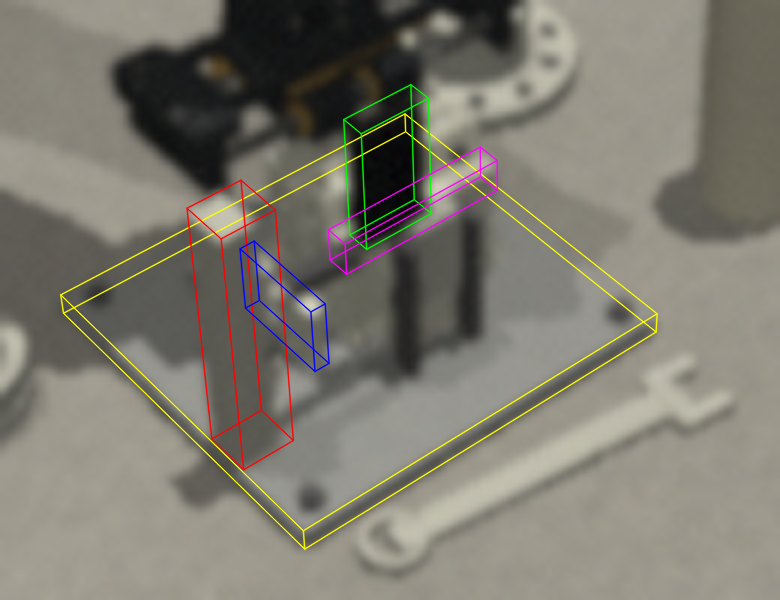

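```bash
python3 -m jog '[[0,0.002,0,0,1],[0,0.002,0,0,1],[0,0.002,0,0,1],[0,0.002,0,0,1],[0,0,0,0,1]]'
python3 -m jog '[[0,0.002,0,0,1],[0,0.002,0,0,1],[0,0.002,0,0,1],[0,0,0,0,1]]'
python3 -m jog '[[0,0.002,0,0,1],[0,0.002,0,0,1],[0,0,0,0,1]]'
python3 -c "
from h import *
plan([-51,12.5,36],90)"
```

```text
clock: 14.5
tool_pos: [0.5216, -0.0202, 0.0357]
eef_rot: [0.817, 0.577, 0.0, 0.0]
contact_force: [0.1, -0.1, -0.4]
opening: 0.005
clock: 14.9
tool_pos: [0.5272, -0.0223, 0.0357]
eef_rot: [0.817, 0.577, 0.0, 0.0]
contact_force: [0.5, -0.5, 0.4]
opening: 0.001
clock: 15.2
tool_pos: [0.5306, -0.0235, 0.0357]
eef_rot: [0.817, 0.577, 0.0, -0.0]
contact_force: [0.2, 0.9, 0.3]
opening: 0.003
rack now [-57.9  12.2  35.7] yawrel 90.01 tool z [ 0.  0. -1.]
shift(tool) [ 0.0003  0.0069 -0.0003] turn deg 0.01 units 0.0 F [0.2 0.9 0.3] open 0.003 t 15.2 q [ 0.04  0.9  -0.14  1.98  0.4   0.28  0.8 ]
```

```bash
python3 -c "
from h import *
p=np.load('rack.npy')
overlay('scene',p,'pics/os8.png',(155,165,285,265),6,slide=28,plates=True)
overlay('top',p,'pics/ot8.png',(225,175,345,290),5,slide=28)"
```

```text
(no output)
```

View pics/os8.png

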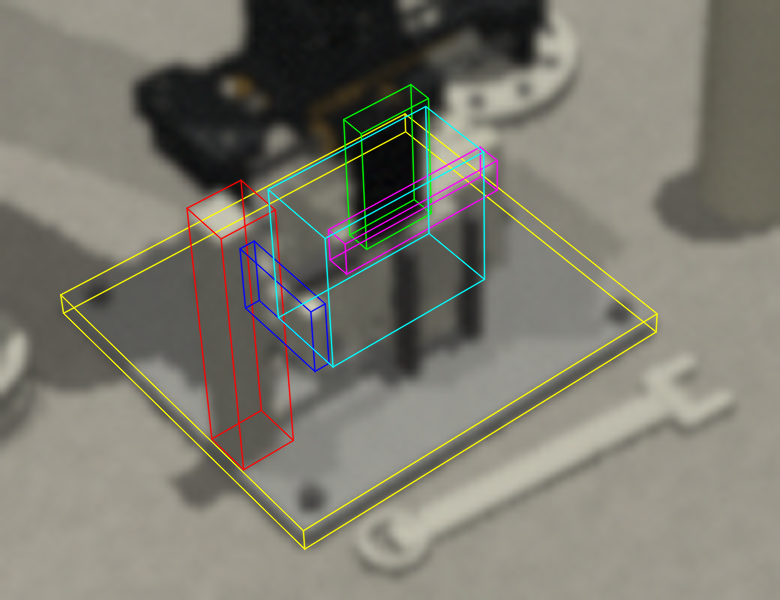

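View pics/ot8.png

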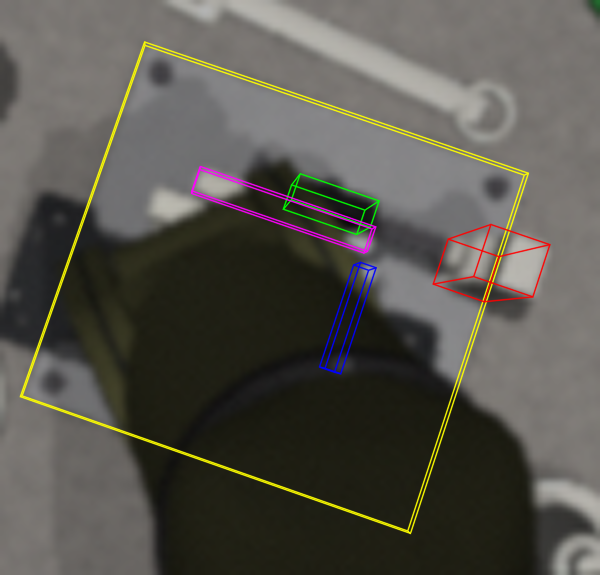

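```bash
python3 -m jog '[[0,0.002,0,0,1],[0,0.002,0,0,1],[0,0,0,0,1]]'
python3 -m jog '[[0,0.0015,0,0,1],[0,0,0,0,1]]'
python3 -m jog '[[0,0.0015,0,0,1],[0,0,0,0,1]]'
python3 -c "
from h import *
plan([-51,12.5,36],90)"
```

```text
clock: 15.6
tool_pos: [0.5327, -0.0243, 0.0356]
eef_rot: [0.816, 0.577, -0.001, -0.001]
contact_force: [-5.4, 1.7, 3.8]
opening: 0.005
clock: 15.8
tool_pos: [0.5329, -0.0244, 0.0356]
eef_rot: [0.816, 0.578, -0.002, -0.002]
contact_force: [-7.0, 3.2, 5.5]
opening: 0.005
clock: 16.0
tool_pos: [0.5331, -0.0245, 0.0355]
eef_rot: [0.816, 0.578, -0.003, -0.002]
contact_force: [-8.5, 4.4, 7.4]
opening: 0.003
rack now [-55.3  12.   35.5] yawrel 90.11 tool z [-0.008  0.001 -1.   ]
shift(tool) [ 0.0004  0.0043 -0.0005] turn deg 0.11 units 0.0003 F [-8.5  4.4  7.4] open 0.003 t 16.0 q [ 0.05  0.91 -0.15  1.96  0.4   0.31  0.81]
```

```bash
python3 -c "
from h import *
p=np.load('rack.npy');s=r.get_state();print(s['moment'])
im=r.snapshot('scene')[:,:,::-1];cv2.imwrite('pics/s9.png',cv2.resize(im[160:265,155:285],None,fx=6,fy=5.7,interpolation=cv2.INTER_CUBIC))"
```

```text
[ 0.87635441  1.81343131 -0.01772111]
```

View pics/s9.png

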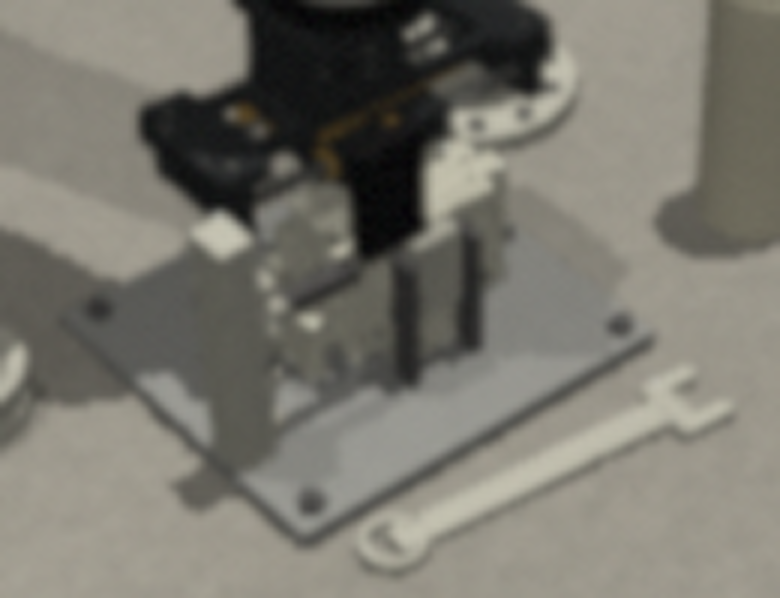

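```bash
python3 -m jog '[[0,0.002,0,0,1],[0,0.002,0,0,1],[0,0,0,0,1],[0,0,0,0,1]]'
python3 -c "
from h import *
plan([-51,12.5,36],90);print(r.get_state()['moment'])"
python3 -m jog '[[0,0.002,0,0,1],[0,0.002,0,0,1],[0,0,0,0,1],[0,0,0,0,1]]'
python3 -c "
from h import *
plan([-51,12.5,36],90);print(r.get_state()['moment'])
im=r.snapshot('scene')[:,:,::-1];cv2.imwrite('pics/s10.png',cv2.resize(im[160:265,155:285],None,fx=6,fy=5.7,interpolation=cv2.INTER_CUBIC))"
```

```text
clock: 16.45
tool_pos: [0.5332, -0.0246, 0.0355]
eef_rot: [0.816, 0.578, -0.005, -0.005]
contact_force: [-15.3, 6.2, 14.3]
opening: 0.005
rack now [-55.1  12.   35.5] yawrel 90.19 tool z [-0.014  0.001 -1.   ]
shift(tool) [ 0.0005  0.0041 -0.0006] turn deg 0.19 units 0.0005 F [-15.3   6.2  14.3] open 0.005 t 16.45 q [ 0.05  0.91 -0.16  1.96  0.39  0.32  0.81]
[ 1.48454339  3.161517   -0.03690292]
clock: 16.85
tool_pos: [0.5334, -0.0247, 0.0355]
eef_rot: [0.815, 0.579, -0.008, -0.007]
contact_force: [-20.7, 11.4, 20.8]
opening: 0.007
rack now [-54.9  11.9  35.5] yawrel 90.27 tool z [-0.021  0.002 -1.   ]
shift(tool) [ 0.0006  0.0039 -0.0006] turn deg 0.27 units 0.0007 F [-20.7  11.4  20.8] open 0.007 t 16.85 q [ 0.06  0.91 -0.16  1.95  0.39  0.33  0.82]
[ 1.98491618  4.40015362 -0.00931765]
```

View pics/s10.png

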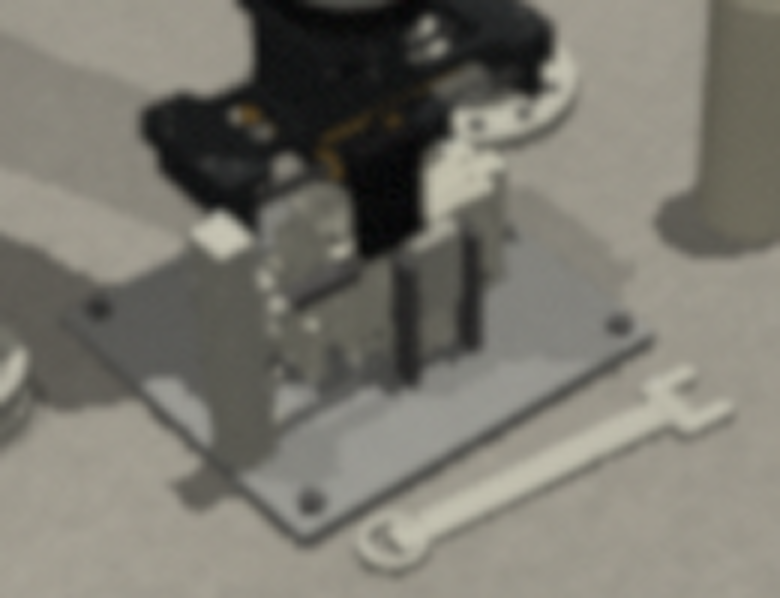

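```bash
python3 -m jog '[[0,-0.006,0,0,1],[0,-0.01,0,0,1],[0,-0.02,0,0,1],[0,-0.02,0,0,1],[0,0,0,0,1]]'
python3 -c "
from h import *
plan([-51,12.5,36],90)
p=np.load('rack.npy')
overlay('top',p,'pics/ot11.png',(225,175,345,290),5,slide=28,plates=True)
im=r.snapshot('scene')[:,:,::-1];cv2.imwrite('pics/s11.png',cv2.resize(im[160:265,155:285],None,fx=6,fy=5.7,interpolation=cv2.INTER_CUBIC))"
```

```text
clock: 17.4
tool_pos: [0.4902, -0.0092, 0.0357]
eef_rot: [0.816, 0.578, -0.001, -0.0]
contact_force: [-0.2, -1.0, -0.3]
opening: 0.006
rack now [-100.8   12.2   35.7] yawrel 90.12 tool z [-0.002 -0.    -1.   ]
shift(tool) [ 0.0002  0.0498 -0.0004] turn deg 0.12 units 0.0003 F [-0.2 -1.  -0.3] open 0.006 t 17.4 q [-0.02  0.89 -0.09  2.1   0.4   0.17  0.76]
```

View pics/s11.png

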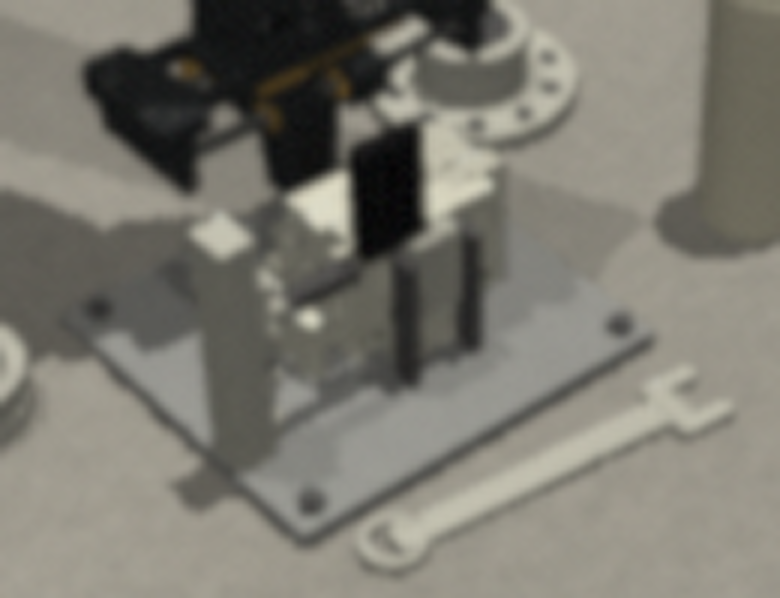

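View pics/ot11.png

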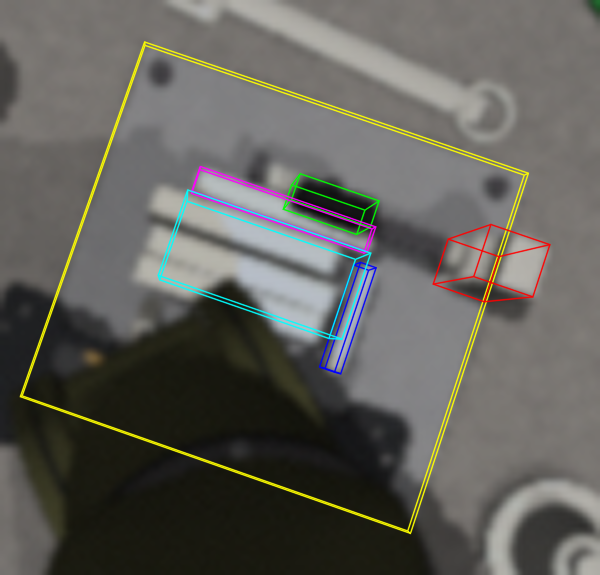

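```bash
python3 -c "
from h import *
im=r.snapshot('top')[:,:,::-1];cv2.imwrite('pics/t12.png',cv2.resize(im[200:255,240:310],None,fx=10,fy=10,interpolation=cv2.INTER_CUBIC))
im=r.snapshot('scene')[:,:,::-1];cv2.imwrite('pics/s12.png',cv2.resize(im[180:230,185:245],None,fx=12,fy=12,interpolation=cv2.INTER_CUBIC))"
```

```text
(no output)
```

View pics/t12.png

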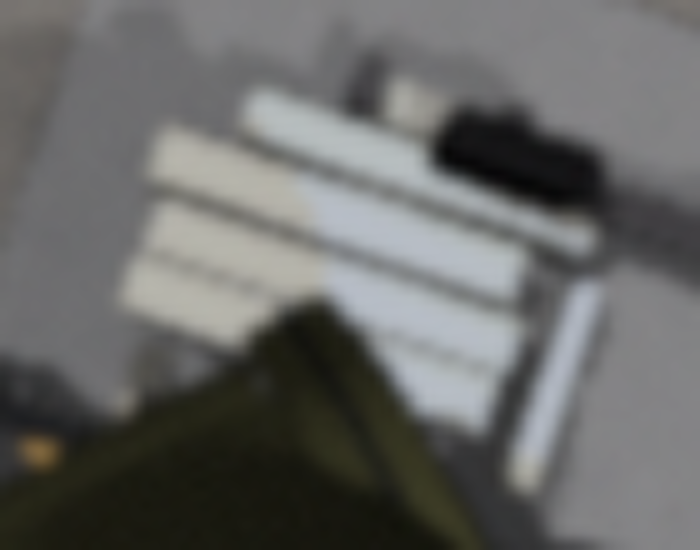

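View pics/s12.png

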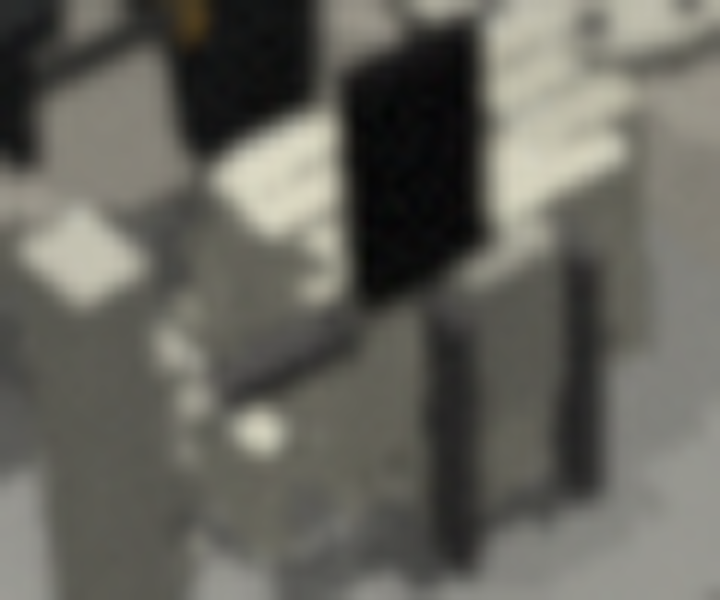

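```bash
python3 -c "
from h import *
p=np.load('rack.npy')
for nm,u in dict(p1fl=(165,122),p1bl=(146,178),p2fl=(155,192),p2bl=(138,250),p3bl=(118,302),p1fr=(528,250),p1br=(520,300),p2br=(500,370),p3br=(478,430)).items(): print(nm,w2rack(p,ray('top',(u[0]/10+239.55,u[1]/10+199.55),.092)).round(1))
print('backstop top',[w2rack(p,ray('top',(u[0]/10+239.55,u[1]/10+199.55),.096)).round(1) for u in((262,85),(242,125),(600,220),(590,250))])
"
```

```text
p1fl [[-3.  58.6 92. ]]
p1bl [[-16.8  58.5  92. ]]
p2fl [[-19.2  55.4  92. ]]
p2bl [[-33.3  54.7  92. ]]
p3bl [[-46.2  55.2  92. ]]
p1fr [[ -3.6 -31.   92. ]]
p1br [[-15.2 -32.9  92. ]]
p2br [[-32.1 -33.7  92. ]]
p3br [[-46.8 -33.3  92. ]]
backstop top [array([[12.2, 39.9, 96. ]]), array([[ 1.9, 41.3, 96. ]]), array([[  8.1, -44.3,  96. ]]), array([[  0.8, -44.3,  96. ]])]
```

```bash
python3 -m jog '[[0,0,-0.01,0,1],[0,0.015,-0.008,0,1],[0,0.015,0,0,1],[0,0.01,0,0,1],[0,0.004,0,0,1],[0,0,0,0,1]]'
python3 -m jog '[[0,0.002,0,0,1],[0,0.002,0,0,1],[0,0.001,0,0,1],[0,0,0,0,1]]'
python3 -c "
from h import *
plan([-51,12.5,36],90);print(r.get_state()['moment'])"
```

```text
clock: 18.2
tool_pos: [0.533, -0.0246, 0.0537]
eef_rot: [0.817, 0.577, -0.0, -0.0]
contact_force: [-1.6, 0.3, 0.4]
opening: 0.005
clock: 18.6
tool_pos: [0.5342, -0.025, 0.0535]
eef_rot: [0.816, 0.578, -0.003, -0.002]
contact_force: [-7.8, 2.9, 6.5]
opening: 0.004
rack now [-54.1  11.9  53.5] yawrel 90.12 tool z [-0.007  0.    -1.   ]
shift(tool) [0.0006 0.0032 0.0174] turn deg 0.12 units 0.0003 F [-7.8  2.9  6.5] open 0.004 t 18.6 q [ 0.06  0.87 -0.17  1.96  0.39  0.35  0.81]
[ 0.59731225  1.47941361 -0.07105519]
```

```bash
python3 -m jog '[[0,0.002,0,0,1],[0,0.002,0,0,1],[0,0,0,0,1],[0,0,0,0,1]]'
python3 -c "
from h import *
plan([-51,12.5,36],90);s=r.get_state();print(s['moment'],s['joint_torque'].round(1))
im=r.snapshot('scene')[:,:,::-1];cv2.imwrite('pics/s13.png',cv2.resize(im[130:230,150:270],None,fx=6.5,fy=6,interpolation=cv2.INTER_CUBIC))
im=r.snapshot('top')[:,:,::-1];cv2.imwrite('pics/t13.png',cv2.resize(im[190:255,240:320],None,fx=9,fy=9,interpolation=cv2.INTER_CUBIC))"
```

```text
clock: 19.0
tool_pos: [0.5342, -0.0251, 0.0535]
eef_rot: [0.816, 0.578, -0.005, -0.004]
contact_force: [-13.3, 6.2, 13.1]
opening: 0.005
rack now [-54.   11.9  53.5] yawrel 90.2 tool z [-0.014  0.001 -1.   ]
shift(tool) [0.0007 0.0032 0.0174] turn deg 0.2 units 0.0005 F [-13.3   6.2  13.1] open 0.005 t 19.0 q [ 0.07  0.88 -0.18  1.95  0.39  0.36  0.82]
[ 1.12575825  2.85057773 -0.06012565] [  2.7 -47.9   2.2 -13.4   1.2  -3.2   0. ]
```

View pics/s13.png

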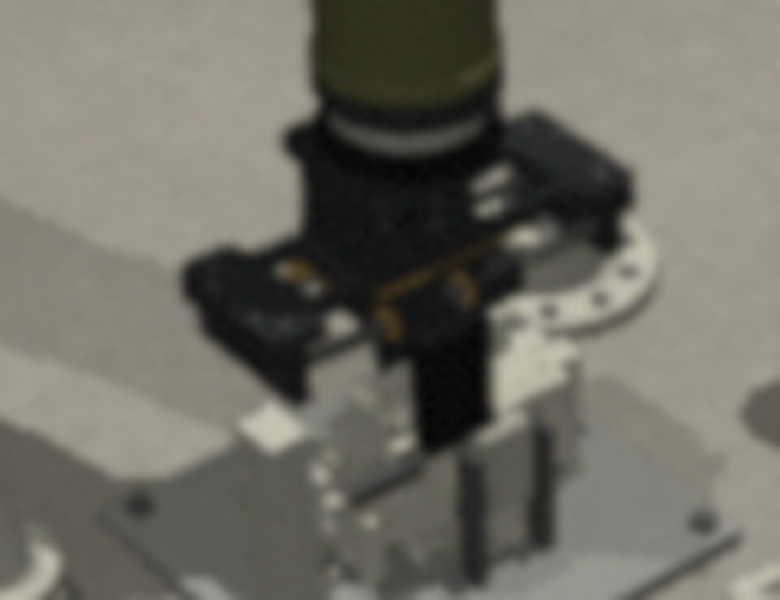

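View pics/t13.png

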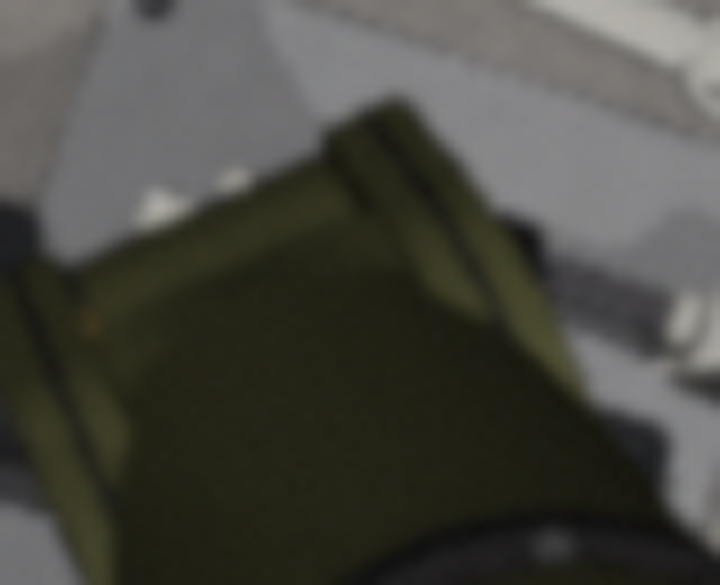

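```bash
python3 -m jog '[[0,0,-0.001,0,1],[0,0,-0.001,0,1],[0,0,0,0,1]]'
python3 -m jog '[[0,0,-0.001,0,1],[0,0,-0.001,0,1],[0,0,0,0,1]]'
python3 -c "
from h import *
plan([-51,12.5,36],90);s=r.get_state();print(s['moment'])"
```

```text
clock: 19.4
tool_pos: [0.5347, -0.0255, 0.0539]
eef_rot: [0.816, 0.578, -0.005, -0.004]
contact_force: [-8.7, 5.3, -2.3]
opening: 0.003
clock: 19.7
tool_pos: [0.5346, -0.0258, 0.0555]
eef_rot: [0.816, 0.578, -0.006, -0.004]
contact_force: [-9.1, 4.4, -5.5]
opening: 0.003
rack now [-53.4  11.4  55.5] yawrel 90.16 tool z [-0.014  0.001 -1.   ]
shift(tool) [0.0012 0.0026 0.0195] turn deg 0.16 units 0.0004 F [-9.1  4.4 -5.5] open 0.003 t 19.7 q [ 0.07  0.87 -0.18  1.95  0.39  0.37  0.82]
[ 0.93330253  1.97178266 -0.05843642]
```

```bash
python3 -m jog '[[0,-0.012,0,0,1],[0,-0.01,0.01,0,1],[0,0,0.01,0,1],[0,0.002,0,0,1],[0,0.006,0,0,1],[0,0.003,0,0,1],[0,0,0,0,1]]'
python3 -c "
from h import *
plan([-51,12.5,36],90)"
```

```text
clock: 20.4
tool_pos: [0.5327, -0.0242, 0.038]
eef_rot: [0.817, 0.577, 0.001, 0.0]
contact_force: [-0.0, -0.0, -0.8]
opening: 0.007
rack now [-55.7  12.2  38. ] yawrel 89.96 tool z [ 0.002  0.    -1.   ]
shift(tool) [0.0003 0.0047 0.002 ] turn deg -0.04 units -0.0001 F [-0.  -0.  -0.8] open 0.007 t 20.4 q [ 0.05  0.9  -0.14  1.97  0.4   0.29  0.8 ]
```

```bash
python3 -m jog '[[0,0.002,-0.0005,0,1],[0,0.001,-0.0005,0,1],[0,0.001,-0.0005,0,1],[0,0,0,0,1]]'
python3 -m jog '[[0,0.001,-0.0004,0,1],[0,0.001,-0.0004,0,1],[0,0.001,-0.0004,0,1],[0,0,0,0,1]]'
python3 -c "
from h import *
plan([-51,12.5,36],90)"
```

```text
clock: 20.8
tool_pos: [0.5343, -0.0249, 0.039]
eef_rot: [0.817, 0.577, -0.001, -0.001]
contact_force: [-2.3, 1.3, -1.4]
opening: 0.005
clock: 21.2
tool_pos: [0.5345, -0.0252, 0.0394]
eef_rot: [0.816, 0.578, -0.003, -0.002]
contact_force: [-6.6, 3.5, -3.9]
opening: 0.007
rack now [-53.7  11.9  39.4] yawrel 90.08 tool z [-0.007  0.001 -1.   ]
shift(tool) [0.0006 0.0027 0.0034] turn deg 0.08 units 0.0002 F [-6.6  3.5 -3.9] open 0.007 t 21.2 q [ 0.05  0.9  -0.16  1.96  0.4   0.32  0.81]
```

```bash
python3 -m jog '[[0,0.001,0,0,1],[0,0.001,-0.0003,0,1],[0,0.001,-0.0003,0,1],[0,0,0,0,1]]'
python3 -m jog '[[0,0.001,-0.0003,0,1],[0,0.001,-0.0003,0,1],[0,0.001,-0.0003,0,1],[0,0,0,0,1]]'
python3 -m jog '[[0,0.001,-0.0003,0,1],[0,0.001,-0.0003,0,1],[0,0.001,-0.0003,0,1],[0,0,0,0,1]]'
python3 -c "
from h import *
plan([-51,12.5,36],90)"
```

```text
clock: 21.6
tool_pos: [0.5352, -0.0256, 0.0394]
eef_rot: [0.816, 0.578, -0.004, -0.004]
contact_force: [-10.3, 4.6, -5.8]
opening: 0.003
clock: 22.0
tool_pos: [0.535, -0.0256, 0.0396]
eef_rot: [0.816, 0.578, -0.006, -0.006]
contact_force: [-13.9, 7.1, -7.8]
opening: 0.006
clock: 22.4
tool_pos: [0.5348, -0.0256, 0.0398]
eef_rot: [0.816, 0.579, -0.009, -0.008]
contact_force: [-18.2, 9.7, -7.9]
opening: 0.007
rack now [-53.3  11.5  39.8] yawrel 90.23 tool z [-0.023  0.002 -1.   ]
shift(tool) [0.001  0.0024 0.0037] turn deg 0.23 units 0.0006 F [-18.2   9.7  -7.9] open 0.007 t 22.4 q [ 0.07  0.9  -0.17  1.94  0.39  0.35  0.82]
```

```bash
python3 -m jog '[[0,-0.01,0.002,0,1],[0,-0.01,0,0,1],[0,-0.02,0,0,1],[0,-0.02,0,0,1],[0,-0.01,-0.02,0,1],[0,0,-0.04,0,1],[0,0,-0.04,0,1],[0,-0.02,-0.04,0,1],[0,-0.03,0,0,1],[0,0,0,0,1]]'
python3 -c "
from h import *
plan([-51,12.5,36],90)
im=r.snapshot('top')[:,:,::-1];cv2.imwrite('pics/t14.png',cv2.resize(im[200:255,240:310],None,fx=10,fy=10,interpolation=cv2.INTER_CUBIC))
im=r.snapshot('scene')[:,:,::-1];cv2.imwrite('pics/s14.png',cv2.resize(im[180:230,185:245],None,fx=12,fy=12,interpolation=cv2.INTER_CUBIC))"
```

```text
clock: 23.4
tool_pos: [0.4318, 0.0114, 0.1827]
eef_rot: [0.816, 0.578, 0.001, 0.001]
contact_force: [0.3, -0.4, -0.9]
opening: 0.004
rack now [-162.7   12.   182.7] yawrel 90.1 tool z [ 0.002 -0.    -1.   ]
shift(tool) [0.0002 0.1114 0.147 ] turn deg 0.1 units 0.0003 F [ 0.3 -0.4 -0.9] open 0.004 t 23.4 q [ 0.03  0.56 -0.25  2.18  0.32  0.43  0.76]
```

View pics/t14.png

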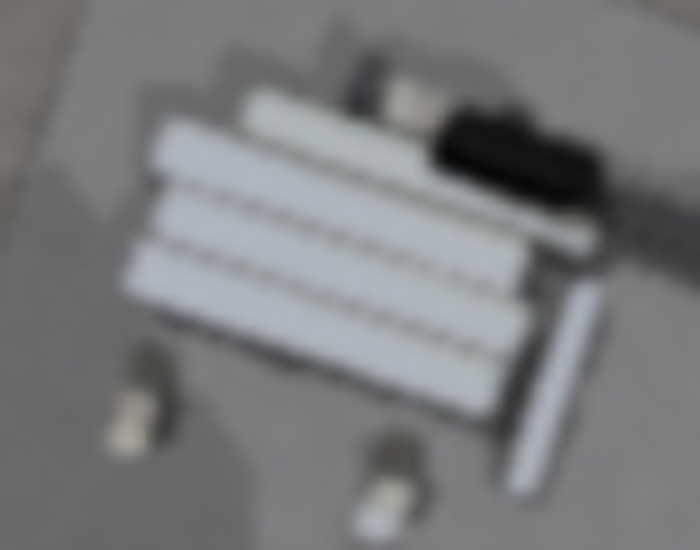

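View pics/s14.png

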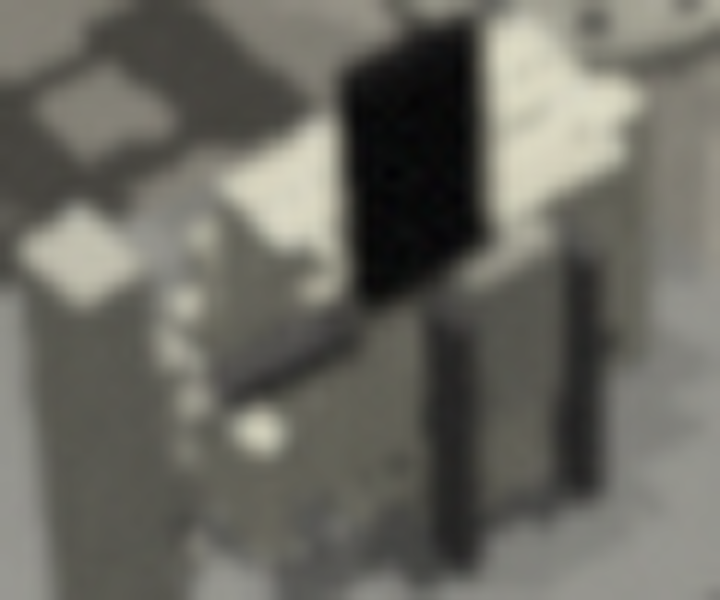

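```bash
python3 -m jog '[[0,0,0,0.0235,1],[0,0,0,0.0235,1],[0,0,0,0.0235,1],[0,0,0,0.0235,1],[0,0,0,0.0235,1],[0,0,0,0.0235,1],[0,0,0,0.0235,1],[0,0,0,0.0235,1],[0,0,0,0.0235,1],[0,0,0,0.0235,1],[0,0,0,0.015,1],[0.0284,-0.0152,0,0,1],[0.0284,-0.0152,0,0,1],[0.0284,-0.0152,0,0,1],[0.0284,-0.0152,0,0,1],[0.0284,-0.0152,0,0,1],[0,0,0,0,1],[0,0,0,0,1]]' 20
python3 -c "
from h import *
plan([-21,88,38],0)"
```

```text
clock: 25.3
tool_pos: [0.5935, 0.0347, 0.1802]
eef_rot: [0.986, -0.169, 0.0, 0.0]
contact_force: [-1.0, -0.2, -0.8]
opening: 0.007
rack now [-18.1  88.  180.2] yawrel 0.02 tool z [ 0.    -0.001 -1.   ]
shift(tool) [-3.000e-03 -1.000e-04  1.421e-01] turn deg 0.02 units 0.0 F [-1.  -0.2 -0.8] open 0.007 t 25.3 q [-0.26  0.73  0.22  1.73 -0.23  0.7  -0.26]
```

```bash
python3 -m jog '[[-0.003,0,0.02,0,1],[0,0,0.035,0,1],[0,0,0.035,0,1],[0,0,0.025,0,1],[0,0,0.017,0,1],[0,0,0.009,0,1],[0,0,0,0,1]]'
python3 -c "
from h import *
plan([-21,54,38],0)
p=np.load('rack.npy')
overlay('scene',p,'pics/os15.png',(155,125,285,265),4.3,slide=28,plates=True)"
```

```text
clock: 26.0
tool_pos: [0.5886, 0.0357, 0.0389]
eef_rot: [0.986, -0.17, -0.001, 0.0]
contact_force: [0.2, -0.5, 0.9]
opening: 0.003
rack now [-23.1  87.4  38.9] yawrel 0.0 tool z [-0.002 -0.    -1.   ]
shift(tool) [0.0021 0.0334 0.001 ] turn deg 0.0 units 0.0 F [ 0.2 -0.5  0.9] open 0.003 t 26.0 q [-0.22  0.94  0.14  1.81 -0.28  0.41 -0.22]
```

View pics/os15.png

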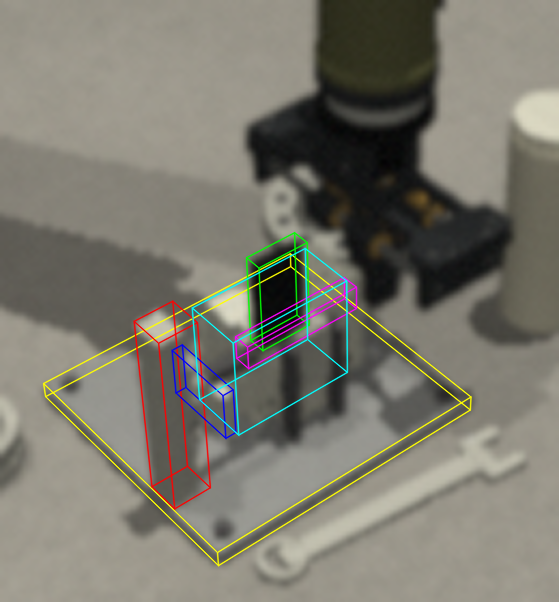

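```bash
python3 -m jog '[[0.001,0.005,0,0,1],[0,0.006,0,0,1],[0,0.004,0,0,1],[0,0.003,0,0,1],[0,0,0,0,1]]'
python3 -m jog '[[0,0.002,0,0,1],[0,0.002,0,0,1],[0,0.002,0,0,1],[0,0.002,0,0,1],[0,0,0,0,1]]'
python3 -c "
from h import *
plan([-21,54,38],0)"
```

```text
clock: 26.55
tool_pos: [0.5848, 0.0183, 0.0402]
eef_rot: [0.985, -0.17, 0.0, -0.0]
contact_force: [-0.5, 0.7, -0.5]
opening: 0.003
clock: 27.05
tool_pos: [0.583, 0.0132, 0.04]
eef_rot: [0.986, -0.169, 0.001, -0.001]
contact_force: [2.0, 5.6, 1.8]
opening: 0.008
rack now [-20.8  64.3  40. ] yawrel 0.1 tool z [ 0.002  0.002 -1.   ]
shift(tool) [-0.0002  0.0103  0.002 ] turn deg 0.1 units 0.0003 F [2.  5.6 1.8] open 0.008 t 27.05 q [-0.17  0.93  0.12  1.83 -0.27  0.39 -0.19]
```

```bash
python3 -m jog '[[0,0.002,-0.0003,0,1],[0,0.002,-0.0003,0,1],[0,0.002,-0.0003,0,1],[0,0,0,0,1]]'
python3 -m jog '[[0,0.002,-0.0003,0,1],[0,0.002,-0.0003,0,1],[0,0.001,0,0,1],[0,0,0,0,1]]'
python3 -c "
from h import *
plan([-21,54,38],0)"
```

```text
clock: 27.45
tool_pos: [0.5798, 0.006, 0.0404]
eef_rot: [0.986, -0.169, -0.0, -0.0]
contact_force: [0.7, 2.9, -1.9]
opening: -0.0
clock: 27.85
tool_pos: [0.5794, 0.0039, 0.0412]
eef_rot: [0.986, -0.168, 0.001, -0.002]
contact_force: [2.6, 7.5, -3.9]
opening: 0.005
rack now [-21.1  54.3  41.2] yawrel 0.14 tool z [ 0.002  0.004 -1.   ]
shift(tool) [0.0001 0.0003 0.0032] turn deg 0.14 units 0.0004 F [ 2.6  7.5 -3.9] open 0.005 t 27.85 q [-0.15  0.93  0.12  1.84 -0.26  0.38 -0.17]
```

```bash
python3 -m jog '[[0,0.002,0,0,1],[0,0.002,-0.0003,0,1],[0,0,0,0,1],[0,0,0,0,1]]'
python3 -m jog '[[0,0.002,0,0,1],[0,0.002,-0.0003,0,1],[0,0,0,0,1],[0,0,0,0,1]]'
python3 -c "
from h import *
plan([-21,54,38],0)"
```

```text
clock: 28.25
tool_pos: [0.5796, 0.0037, 0.0417]
eef_rot: [0.986, -0.167, 0.002, -0.004]
contact_force: [5.0, 15.8, -3.6]
opening: 0.007
clock: 28.65
tool_pos: [0.5799, 0.0036, 0.0423]
eef_rot: [0.986, -0.166, 0.003, -0.006]
contact_force: [6.3, 20.7, -3.9]
opening: 0.002
rack now [-20.5  54.2  42.3] yawrel 0.44 tool z [ 0.007  0.012 -1.   ]
shift(tool) [-0.0005  0.0002  0.0043] turn deg 0.44 units 0.0012 F [ 6.3 20.7 -3.9] open 0.002 t 28.65 q [-0.14  0.92  0.11  1.85 -0.26  0.38 -0.16]
```

```bash
python3 -m jog '[[0,-0.005,0,0,1],[0,-0.008,0,0,1],[0,-0.01,0,0,1],[0,-0.01,0,0,1],[0,-0.005,-0.02,0,1],[0,0,-0.035,0,1],[0,0,-0.035,0,1],[0,0,-0.035,0,1],[0,0,-0.02,0,1],[-0.03,0.015,0,0,1],[-0.035,0.02,0,0,1],[-0.035,0.02,0,0,1],[-0.035,0.02,0,0,1],[0,0,0,0,1]]'
python3 -c "
from h import *
plan([-150,6,180],90)"
```

```text
clock: 30.05
tool_pos: [0.4283, 0.0017, 0.1869]
eef_rot: [0.985, -0.171, -0.005, 0.001]
contact_force: [-0.0, 0.2, 0.0]
opening: 0.002
rack now [-162.7    1.7  186.9] yawrel -0.18 tool z [-0.01  -0.001 -1.   ]
shift(tool) [ 0.0128 -0.0044  0.0067] turn deg -90.18 units -0.2505 F [-0.   0.2  0. ] open 0.002 t 30.05 q [-0.23  0.55  0.19  2.19 -0.24  0.42 -0.2 ]
```

```bash
python3 -m jog '[[0,0,0,-0.0235,1],[0,0,0,-0.0235,1],[0,0,0,-0.0235,1],[0,0,0,-0.0235,1],[0,0,0,-0.0235,1],[0,0,0,-0.0235,1],[0,0,0,-0.0235,1],[0,0,0,-0.0235,1],[0,0,0,-0.0235,1],[0,0,0,-0.0235,1],[0,0,0,-0.0152,1],[0,0,0,0,1]]'
python3 -c "
from h import *
plan([-105,6,38],90)
p=np.load('rack.npy')
im=r.snapshot('top')[:,:,::-1];cv2.imwrite('pics/t16.png',cv2.resize(im[200:255,240:310],None,fx=10,fy=10,interpolation=cv2.INTER_CUBIC))
overlay('scene',p,'pics/os16.png',(155,165,285,265),6,slide=28,plates=True)"
```

```text
clock: 31.25
tool_pos: [0.4367, 0.003, 0.1869]
eef_rot: [0.817, 0.577, 0.0, 0.0]
contact_force: [-0.5, -0.3, 0.1]
opening: 0.008
rack now [-155.3    5.8  186.9] yawrel 90.02 tool z [ 0. -0. -1.]
shift(tool) [0.0003 0.0502 0.1489] turn deg 0.02 units 0.0 F [-0.5 -0.3  0.1] open 0.008 t 31.25 q [ 0.05  0.55 -0.25  2.17  0.31  0.46  0.79]
```

View pics/t16.png

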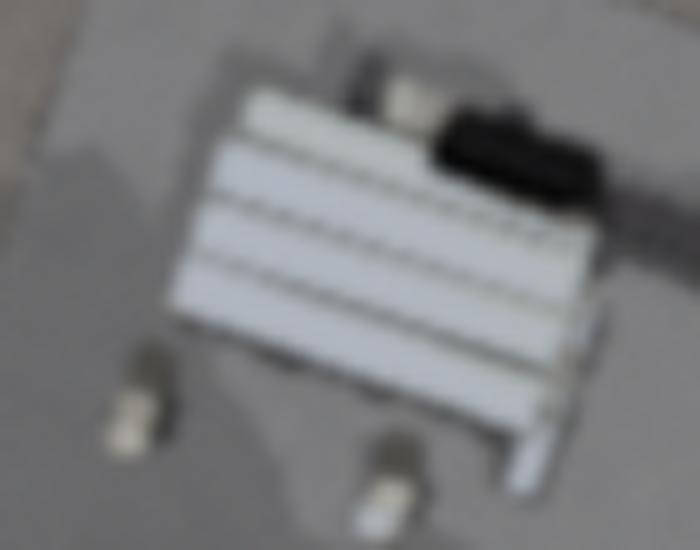

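View pics/os16.png

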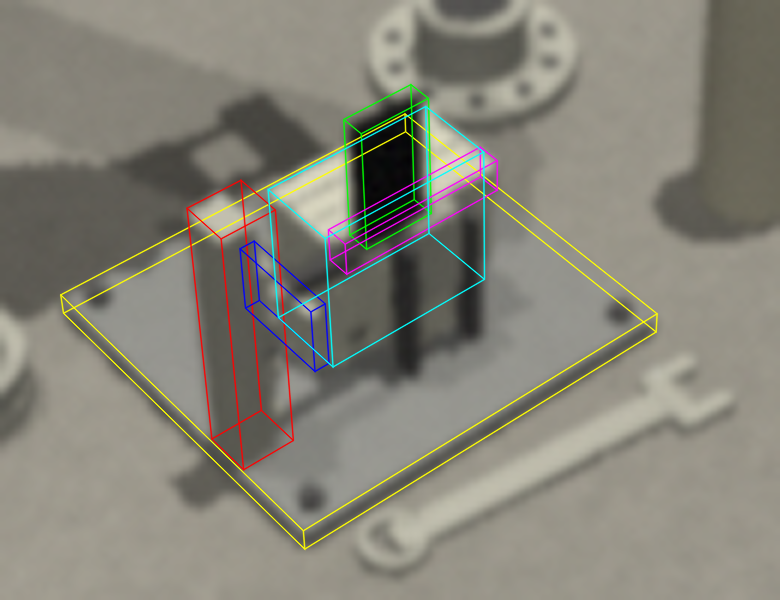

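```bash
python3 -m jog '[[0,0.02,0.02,0,1],[0,0.02,0.035,0,1],[0,0.005,0.035,0,1],[0,0,0.03,0,1],[0,0,0.02,0,1],[0,0,0.01,0,1],[0,0.01,0.001,0,1],[0,0.015,0,0,1],[0,0.015,0,0,1],[0,0.004,0,0,1],[0,0,0,0,1]]'
python3 -c "
from h import *
plan([-51,6,37],90)"
```

```text
clock: 32.45
tool_pos: [0.5214, -0.0266, 0.0368]
eef_rot: [0.817, 0.577, 0.001, 0.001]
contact_force: [-0.1, -0.6, -0.2]
opening: 0.003
rack now [-65.6   6.2  36.8] yawrel 89.99 tool z [ 0.003  0.    -1.   ]
shift(tool) [-0.0002  0.0146 -0.0001] turn deg -0.01 units -0.0 F [-0.1 -0.6 -0.2] open 0.003 t 32.45 q [ 0.04  0.9  -0.14  2.01  0.42  0.26  0.78]
```

```bash
python3 -m jog '[[0,0.004,0,0,1],[0,0.003,0,0,1],[0,0.002,0,0,1],[0,0.002,0,0,1],[0,0,0,0,1]]'
python3 -m jog '[[0,0.001,-0.0003,0,1],[0,0.001,-0.0003,0,1],[0,0.001,-0.0003,0,1],[0,0,0,0,1]]'
python3 -m jog '[[0,0.001,-0.0003,0,1],[0,0.001,-0.0003,0,1],[0,0.001,-0.0003,0,1],[0,0,0,0,1]]'
python3 -m jog '[[0,0.001,-0.0003,0,1],[0,0.001,-0.0003,0,1],[0,0.001,-0.0003,0,1],[0,0,0,0,1]]'
python3 -c "
from h import *
plan([-51,6,37],90)"
```

```text
clock: 32.95
tool_pos: [0.5306, -0.0297, 0.0359]
eef_rot: [0.816, 0.578, 0.0, 0.0]
contact_force: [-0.3, 0.7, 0.8]
opening: 0.004
clock: 33.35
tool_pos: [0.5326, -0.0305, 0.0366]
eef_rot: [0.816, 0.578, -0.001, -0.0]
contact_force: [-2.1, 0.6, -0.6]
opening: 0.002
clock: 33.75
tool_pos: [0.5336, -0.0307, 0.037]
eef_rot: [0.816, 0.578, -0.002, -0.002]
contact_force: [-5.8, 3.4, -2.9]
opening: 0.004
clock: 34.15
tool_pos: [0.5334, -0.0308, 0.0372]
eef_rot: [0.816, 0.578, -0.004, -0.004]
contact_force: [-10.1, 5.5, -6.0]
opening: 0.004
rack now [-52.9   6.2  37.2] yawrel 90.19 tool z [-0.011  0.002 -1.   ]
shift(tool) [-0.0002  0.0019  0.0002] turn deg 0.19 units 0.0005 F [-10.1   5.5  -6. ] open 0.004 t 34.15 q [ 0.07  0.91 -0.17  1.96  0.42  0.32  0.8 ]
```

```bash
python3 -m jog '[[0,-0.01,0.001,0,1],[0,-0.01,-0.015,0,1],[0,0,-0.023,0,1],[0,0.008,0,0,1],[0,0.002,0,0,1],[0,0.001,0,0,1],[0,0,0,0,1]]'
python3 -m jog '[[0,0.001,-0.0003,0,1],[0,0.001,-0.0003,0,1],[0,0.001,-0.0003,0,1],[0,0,0,0,1]]'
python3 -m jog '[[0,0.001,-0.0003,0,1],[0,0.001,-0.0003,0,1],[0,0.001,-0.0003,0,1],[0,0,0,0,1]]'
python3 -m jog '[[0,0.001,-0.0003,0,1],[0,0.001,-0.0003,0,1],[0,0.001,-0.0003,0,1],[0,0,0,0,1]]'
python3 -c "
from h import *
plan([-51,6,37],90)"
```

```text
clock: 34.85
tool_pos: [0.5305, -0.0299, 0.0749]
eef_rot: [0.816, 0.577, -0.0, -0.0]
contact_force: [0.2, -0.5, -0.8]
opening: 0.009
clock: 35.25
tool_pos: [0.5333, -0.0306, 0.0764]
eef_rot: [0.816, 0.578, 0.0, -0.0]
contact_force: [-0.7, -1.1, -0.6]
opening: 0.007
clock: 35.65
tool_pos: [0.5338, -0.0309, 0.0767]
eef_rot: [0.816, 0.578, -0.002, -0.002]
contact_force: [-4.8, 2.5, -3.0]
opening: 0.005
clock: 36.05
tool_pos: [0.5338, -0.0309, 0.0769]
eef_rot: [0.816, 0.578, -0.004, -0.004]
contact_force: [-8.1, 5.2, -3.9]
opening: 0.005
rack now [-52.4   6.3  76.9] yawrel 90.2 tool z [-0.01   0.001 -1.   ]
shift(tool) [-0.0002  0.0018  0.0399] turn deg 0.2 units 0.0006 F [-8.1  5.2 -3.9] open 0.005 t 36.05 q [ 0.1   0.84 -0.21  1.95  0.39  0.41  0.82]
```

```bash
python3 -m jog '[[0,-0.01,0.001,0,1],[0,-0.02,0,0,1],[0,-0.02,0,0,1],[0,-0.01,-0.03,0,1],[0,-0.02,-0.04,0,1],[0,-0.03,-0.03,0,1],[0,0,0,0,1],[0,0,0,0,1]]'
python3 -c "
from h import *
plan([-105,6,38],90)
p=np.load('rack.npy')
im=r.snapshot('top')[:,:,::-1];cv2.imwrite('pics/t17.png',cv2.resize(im[200:255,240:310],None,fx=10,fy=10,interpolation=cv2.INTER_CUBIC));cv2.imwrite('pics/t17f.png',im)
im=r.snapshot('scene')[:,:,::-1];cv2.imwrite('pics/s17.png',cv2.resize(im[175:235,180:250],None,fx=10,fy=10,interpolation=cv2.INTER_CUBIC))"
```

```text
clock: 36.85
tool_pos: [0.4365, 0.0039, 0.1783]
eef_rot: [0.816, 0.578, 0.002, 0.001]
contact_force: [0.3, 0.8, 0.2]
opening: 0.005
rack now [-155.8    6.5  178.3] yawrel 90.09 tool z [ 0.004  0.    -1.   ]
shift(tool) [-0.0008  0.0503  0.1405] turn deg 0.09 units 0.0003 F [0.3 0.8 0.2] open 0.005 t 36.85 q [ 0.05  0.57 -0.25  2.18  0.33  0.43  0.76]
```

View pics/t17.png

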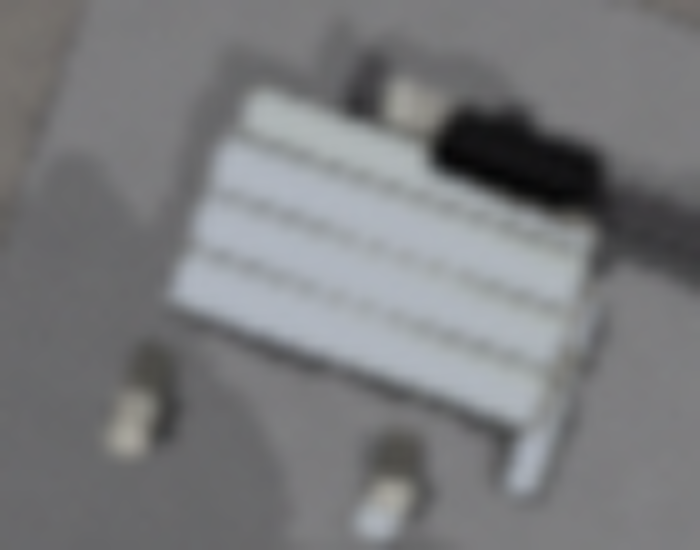

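View pics/s17.png

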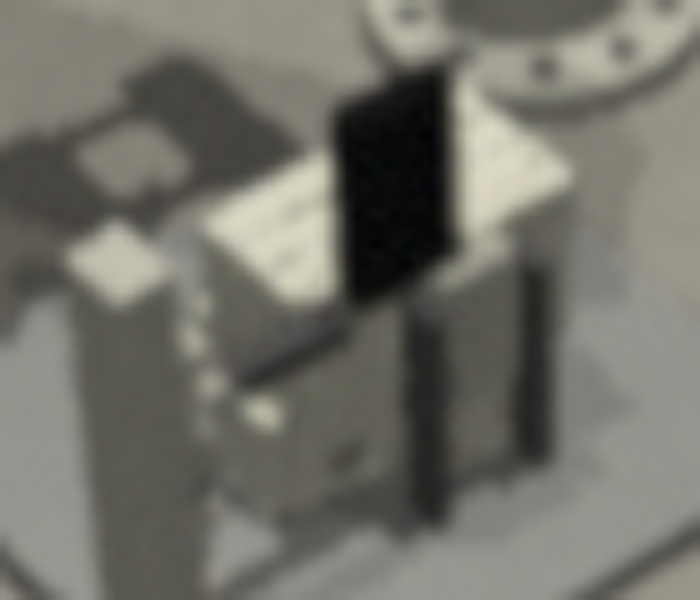

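View pics/t17f.png

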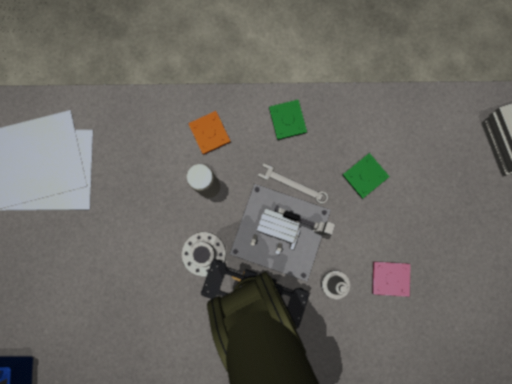

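```bash
python3 -c "
from h import *
p=np.load('rack.npy')
for nm,u,z in (('p1fl',(232,138),.092),('p1bl',(212,190),.092),('p2bl',(197,248),.092),('p3bl',(172,300),.092),('p3br',(528,428),.092),('p1fr',(588,262),.092)): print(nm,w2rack(p,ray('top',(u[0]/10+239.55,u[1]/10+199.55),z)).round(1))
for n,uv,z in(('hub',(203.8,253.5),.046),('can',(200.3,178),.165)):print(n)
r.snapshot('top')
for t in('hub','toolholder','can','wrench'):
    o=r.cut_out(t,'top'); ys,xs=np.nonzero(o[0]['pixels']);print(t,np.round(o[0]['rect'],1),xs.mean().round(1),ys.mean().round(1))
print(r.finish_job())"
```

```text
p1fl [[-1.5 42.6 92. ]]
p1bl [[-14.4  43.   92. ]]
p2bl [[-28.3  41.9  92. ]]
p3bl [[-41.6  43.5  92. ]]
p3br [[-42.6 -44.1  92. ]]
p1fr [[ -1.7 -45.   92. ]]
hub
can
hub [184.8 231.4 224.3 276.9] 202.2 252.2
toolholder [322.7 272.4 347.3 301. ] 335.3 284.2
can [186.2 164.2 221.1 200.7] 203.2 180.2
wrench [260.2 163.2 330.1 201.7] 292.8 183.2
the job is handed in; nothing more can be done
None
```

The job is handed in at about 37 s of the 72 s allowed, with the backstop one notch up and the three plates upright, tight and squared.

**Backstop:** I pinched the black handle, lifted about 40 mm and let it down until the pawl took the load at 27–28 mm. After release it still matched the 28 mm outline in the scene picture.

**Plates:** I pushed the row toward the backstop, then against the side fence, then toward the backstop again. My first push stuck a few millimetres short. The finger was dragging the plates down by friction, so I pushed again with a slight upward bias.

**Last checks:**
- **Against the backstop:** the row stopped firmly at about 10 N. Probing at two heights gave the same position, allowing for tool tilt, so the plates are not leaning forward.
- **Flush edges:** in the top picture the plate tops run from about x = -1.6 to -42 mm. Their right edges lie at y = -44 to -45 mm and the left edges at 42 to 43.5 mm, within the roughly 2 mm picture error.
- **Bystanders:** the hub, tool holder, can and wrench sit within 1–2 pixels of where they started.

**Not confirmed:** the plate bottoms are out of sight in both cameras, so their tightness rests on the force probes alone. The small offset of about 1.6 mm at the front of the row is within calibration error but was not settled separately.

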